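Set a fixture's middle support flush with a straightedge

TASK

Lay the steel straightedge centrally along the polishing fixture, so that it lies across both fixed end rests and the brass middle support, let go, and gently press its left end and then its right end (left and right as the robot sees them): it rocks, because the support stands too high. Then swing the cam lever to bring the support down level with the two rests, no lower than the rocking calls for. Gently press the left end and then the right end again to show that it no longer rocks, and leave the straightedge lying there and everything else on the bench where it is.

Things in the scene. Friction and masses are not known exactly. Their poses are not given: they have to be found in the camera images.
- fixture: Grey cast base plate, 74 x 330 x 14 mm, fixed to the bench, its long axis along its own y (near the world's y; +y is the robot's left). Origin at the centre of its underside, on the bench. It carries two fixed steel rests near its ends (point rest_left, rest_right) and the middle support at its centre (point level_point).
- rest_left (a point): Centre of the flat top of the left steel rest, 26 mm (across, x) by 24 mm (along, y), at y = +125 mm and z = 45 mm on the fixture; both rests are exactly the same height. The rests and the straightedge have finished faces: press with about 6 to 10 N; more than 20 N would mark them.
- rest_right (a point): Centre of the flat top of the right steel rest, the same size, at y = -125 mm, z = 45 mm on the fixture. How the straightedge rocks: on too high a pad it lies level; about 4 N (3.5 to 4.5) on it over a rest tips that end down onto the rest, by 0.88 of the pad's excess height, while the far end rises; let go, it swings back level. On a level or lower pad it does not move.
- level_point (a point): Point on the fixture's centre line, z = 45 mm, level with the rests: where the top of the brass support pad must come. The pad is flat, 24 mm (x) by 80 mm (y), on a blue housing 46 mm across on shims of unknown thickness, so the lever's angle does not tell the pad's height; it starts 1.5 to 7 mm too high. It does not give way under load.
- edge_seat (a point): Centre of the straightedge's underside while it still lies at the start in its wooden rack on the bench beyond the fixture, 12 mm above the bench; x along the bar. Bright steel bar with black grip cheeks at its middle, 300 mm long, 24 mm wide, 18 mm high, 0.85 kg, its centre of mass at its middle, the same either way round. This point stays with the rack; the bar is not tracked.
- edge_rack: Wooden rack fixed to the bench, 270 mm long (its x, along the bar), 56 mm wide; origin at the centre of its underside. Two slotted blocks, 22 mm long, 115 mm either side of its middle, reach 21 mm high and hold the bar with 3 mm of play; between them is only a 6 mm high strip.
- cam_lever (a joint): Angle of the cam lever about the support's upright axis (through the fixture's origin), rad. 0 = along the fixture's +x (away from the robot), positive = to the robot's left (counter-clockwise from above); range -1.2 to 1.2, stays where left, starts at 0.75 to 1. The pad rises 4 mm per rad. Its black ball, 20 mm across, is 105 mm from the axis, 36 to 41 mm above the bench; about 3 N moves it.

How it is judged:
By the outcome, as a careful person would: the job done as asked, in the order asked, and still so for the second after the job is handed in, with the robot touching nothing.
It also fails if it takes over 72 s, if anything falls off the work surface, if the arm or the gripper's body presses on something with over 40 N, if the wrist force passes 120 N, or if a joint passes its speed limit or range.

ROBOT

A 6-joint arm with a two-finger parallel gripper is mounted at the origin on the work surface. World frame = base frame: x ahead of the robot, y to its left, z up, the work surface at z = 0. Lengths are in m, angles in rad, forces in N, time in s.
With the tool pointing down it reaches from about 0.35 to 0.775 m from the base axis. Payload 7.3 kg.
Tool frame: the origin (TCP) lies on the centre line of the jaws, within the pads' length; the fingertips stand 14 mm ahead of it and the grasp point (between the pads) lies 5 mm behind it (robot.tip_reach is the z of the fingertips in the tool frame, in m); z points along the fingers, y is the line along which they close (so a half turn about z gives the same grasp; the last joint's range is limited). The gripper opens to 92 mm and grips with 3 to 60 N. Pads are 19 mm wide; open, the fingers measure 130 mm over their backs; the gripper's body (75 mm by 190 mm) begins 47 mm behind the grasp point.
Start: joints at [-1.41, 0.342, 1.524, -0, 1.275, -0.146], TCP at [0.159, -0.5, 0.241] pointing down, gripper open.
Joint ranges: [-2.53, 2.53], [-0.77, 2.02], [0.04, 2.7], [-1, 4.14], [0.28, 2.66], [-3.11, 3.11]. Speed limits (rad/s): [2.57, 2.57, 3.14, 3.14, 3.14, 3.14].

INTERFACE

Orientations are given as [roll, pitch, yaw] about the fixed x, y, z axes, in that order (R = Rz(yaw) Ry(pitch) Rx(roll)).
In Python, from rig import robot, read_camera, camera_params, ticket gives the robot as it stands.
- The arm moves only by the tool carry_out, never from a script. Its argument "plan" is a list of rows, each an object of numbers: "x", "y", "z": the shift along the tool's x, y, z in units of 25 mm (1.0 is 25 mm); "rx", "ry", "rz": the turn, a rotation vector about the tool's x, y, z in rad. In form: [{"x": .., "y": .., "z": .., "rx": .., "ry": .., "rz": ..}, ...]. A call has 1 to 8 rows; each row shifts and turns the commanded pose from where the row before left it, along the tool's axes as they then stand; what a row does not reach is not made up. A row lasts 1/10 s, in which the tool goes at most 50 mm and 8.59 degrees, less where a joint would pass 70% of its speed; a pose out of reach is approached as far as the arm can. A call is refused whole if a number of a shift passes 1 or a number of a turn 0.15, either way. A call with a gripper value outside its range is refused whole. "jaw" is the opening, from 0 (shut) to 1 (fully open), set as the call begins (left out, the last holds). The fingers move at their own pace and stop on an object; "grip_force" is the grip in N (left out, the last holds). Time passes only in rows, so rows that do not move let the fingers close. It gives the time, the measured TCP pose, the force, the opening and the grip force at its end, in the units of the state.
- robot.read_state(): the state, without advancing time (a new reading comes with each control period).
- read_camera(name): name is "scene" or "top"; returns (picture, depth): 420x560x3 uint8, blue, green, red; 420x560 float32, m along the optical axis (not along the pixel's ray), 0 where there is no reading.
- camera_params(name): a dict with "fx", "fy", "cx", "cy" (pixels), "R" (3x3) and "t" (3): a world point X has camera coordinates R X + t. Camera axes: x right, y down, z forward; pixel columns grow to the right and rows downward; lengths in m; the calibration is good to about 2 mm. A picture is of the moment at which its call begins. camera_params takes no time and is no camera call.
- ticket.hand_in(): hands the job in; it is judged then, once.
The state is a dict: "time_s": time; "qpos": joint angles; "joint_velocities": joint speeds; "tau": joint torques, N m; "eef_pos": TCP position; "orientation": TCP orientation; "wrist_force": force on the tool from outside, world axes, zero at the start; "moment": the same for the moment, N m; "gripper_width": opening from 0.0 (shut) to 1.0 (fully open); "grip_force": force on a finger pad.
Only numpy, scipy, OpenCV 4.12 (cv2) and the standard library are available. Lean on these libraries where they do the work, as an engineer would, in place of code of your own. Each camera call takes 0.05 s, during which the arm holds its last target. There are 200 camera calls.

## Working session

There is one attempt and no reset: what is moved stays moved. The work goes in short steps, Python scripts to look and compute and a tool call to move; the robot and the scene stay as the last step left them, time stands still between calls to the robot, and variables do not carry over. Pictures are saved under pics/ and viewed, at most 10 in all, crops included, and the job is handed in when it is done.

Besides the shell and the picture viewer there is one more tool, called after "Request:" as name([rows], argument=value, ...), one row to a line, values as JSON. carry_out: Moves the arm, as the interface text tells. Its arguments: {"type":"object","properties":{"plan":{"type":"array","items":{"type":"object","properties":{"x":{"type":"number"},"y":{"type":"number"},"z":{"type":"number"},"rx":{"type":"number"},"ry":{"type":"number"},"rz":{"type":"number"}}}},"jaw":{"type":"number"},"grip_force":{"type":"number"}},"required":["plan"]}

```bash
ls; mkdir -p pics; python3 - <<'E'
from rig import robot, read_camera, camera_params
import cv2,numpy as np
for n in("scene","top"):
    im,d=read_camera(n); cv2.imwrite(f"pics/{n}0.png",im); np.save(f"pics/{n}0.npy",d)
    p=camera_params(n); print(n,p)
s=robot.read_state(); print(s, robot.tip_reach)
E
```

```text
pics
scene {'fx': 535.8326034270743, 'fy': 535.8326034270743, 'cx': 270.11490785832683, 'cy': 202.29188179670018, 'R': array([[ 0.33522856,  0.94192599,  0.01993091],
       [ 0.67346159, -0.22478184, -0.70421773],
       [-0.65884088,  0.2494966 , -0.70970427]]), 't': array([-0.20226592, -0.33662099,  1.30916663])}
top {'fx': 422.42313474576054, 'fy': 422.42313474576054, 'cx': 277.2623372347397, 'cy': 209.42083854960086, 'R': array([[-0.01111768, -0.99993541, -0.00236153],
       [-0.99366161,  0.01131206, -0.11184208],
       [ 0.11186157,  0.00110313, -0.99372319]]), 't': array([0.01404929, 0.57688714, 0.6382721 ])}
{'time_s': 0.1, 'qpos': array([-1.41003887e+00,  3.42643566e-01,  1.52491588e+00, -1.36063107e-06,
        1.27540865e+00, -1.46009542e-01]), 'joint_velocities': array([-8.98131714e-04, -1.79321693e-03, -3.65066341e-03, -2.99584508e-05,
        4.77166890e-04, -4.30065759e-05]), 'tau': array([ 1.34990158e-03, -4.32004774e+01, -2.44694012e+01,  7.18342792e-02,
        5.26452914e-02, -5.88315197e-05]), 'eef_pos': array([ 0.15849885, -0.50014141,  0.24012133]), 'orientation': array([-3.14023165e+00, -1.98828446e-04,  3.06767265e-01]), 'wrist_force': array([-0.03284052, -0.75231175, -0.29400181]), 'moment': array([ 0.00310641,  0.02332375, -0.00230557]), 'grip_force': 0.0, 'gripper_width': 0.9992018269456433} 0.014
```

View pics/scene0.png

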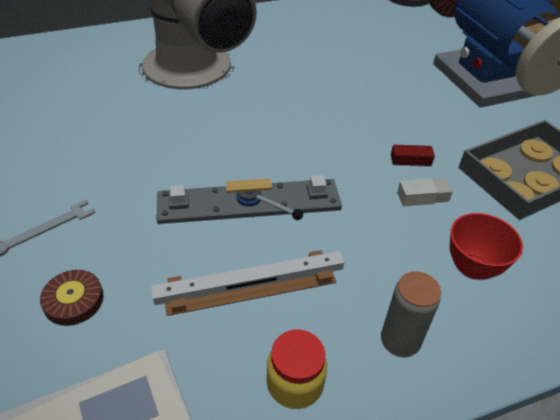

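View pics/top0.png

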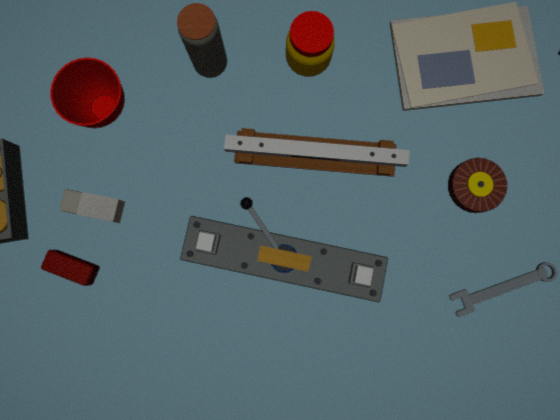

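The scene image shows the bar in its rack (about 250,275), the fixture (250,200) and the ball at (297,214). In the top view the bar runs (226,143)–(408,157), the rests are at (206,242) and (364,275), the pad is at (285,258) and the ball is at (246,203). Next I'll measure these.

```bash
cat > h.py <<'E'
import cv2,numpy as np
from rig import robot, read_camera, camera_params
def ray(n,uv,z):
    p=camera_params(n);R,t=np.array(p["R"]),np.array(p["t"])
    C=-R.T@t; d=R.T@np.array([(uv[0]-p["cx"])/p["fx"],(uv[1]-p["cy"])/p["fy"],1])
    return C+d*(z-C[2])/d[2]
def blobs(mask,amin,roi=None):
    m=mask.astype(np.uint8)
    if roi: k=np.zeros_like(m);k[roi[1]:roi[3],roi[0]:roi[2]]=1;m=m*k
    cs,_=cv2.findContours(m,cv2.RETR_EXTERNAL,cv2.CHAIN_APPROX_NONE)
    return sorted([c for c in cs if cv2.contourArea(c)>=amin],key=cv2.contourArea,reverse=True)
def pts(n,d,mask):
    p=camera_params(n);R,t=np.array(p["R"]),np.array(p["t"])
    v,u=np.nonzero(mask&(d>0)); z=d[v,u]
    X=np.c_[(u-p["cx"])/p["fx"]*z,(v-p["cy"])/p["fy"]*z,z]
    return (X-t)@R
E
python3 - <<'E'
from h import *
for n,rois in (("top",dict(rests=(180,215,390,300),bar=(215,125,420,175),pad=(240,235,330,285),ball=(232,190,258,214))),("scene",dict(rests=(150,165,345,225),bar=(145,245,350,305),pad=(215,170,280,200),ball=(285,203,308,224)))):
    im=cv2.imread(f"pics/{n}0.png");d=np.load(f"pics/{n}0.npy").astype(float)
    hsv=cv2.cvtColor(im,cv2.COLOR_BGR2HSV);H,S,V=[hsv[...,i].astype(int) for i in range(3)]
    for k,z in (("rests",.045),("bar",.03),("pad",.049),("ball",.0385)):
        m={"rests":(S<45)&(V>150),"bar":(S<45)&(V>120),"pad":(H>12)&(H<30)&(S>110)&(V>100),"ball":(V<45)}[k]
        for c in blobs(m,30,rois[k])[:2]:
            r=cv2.minAreaRect(c); box=cv2.boxPoints(r)
            W=np.array([ray(n,b,z)[:2] for b in box]); e=[np.linalg.norm(W[1]-W[0]),np.linalg.norm(W[2]-W[1])]
            a=W[1]-W[0] if e[0]>e[1] else W[2]-W[1]
            mm=np.zeros(im.shape[:2],np.uint8);cv2.drawContours(mm,[c],-1,1,-1);mm=cv2.erode(mm,np.ones((3,3)))>0
            P=pts(n,d,mm)
            print(n,k,np.round(r[0],1),"ctr",np.round(W.mean(0),4),"size",np.round(e,4),"ang",round(np.degrees(np.arctan2(a[1],a[0])),2),"depth med",np.round(np.median(P,0),4) if len(P) else None)
E
```

```text
top bar [316.6 148.7] ctr [ 0.6755 -0.0568] size [0.0239 0.3011] ang -95.64 depth med [ 0.675  -0.0579  0.029 ]
top pad [284.1 258.1] ctr [ 0.5002 -0.002 ] size [0.0237 0.0796] ang -102.48 depth med [ 0.5002 -0.0019  0.0466]
top ball [246. 203.] ctr [0.5871 0.0567] size [0.0158 0.0159] ang 179.76 depth med [0.5863 0.0562 0.0447]
scene rests [177.3 189.2] ctr [ 0.4709 -0.1259] size [0.025  0.0273] ang -8.86 depth med [ 0.4699 -0.1266  0.0444]
scene rests [317. 180.] ctr [0.5261 0.1157] size [0.0254 0.0264] ang -23.65 depth med [0.5245 0.1183 0.0445]
scene bar [246.3 271.3] ctr [ 0.6693 -0.058 ] size [0.3098 0.0377] ang 84.75 depth med [ 0.673  -0.0721  0.0297]
scene pad [248.4 184.7] ctr [ 0.5031 -0.0057] size [0.0769 0.0227] ang 77.24 depth med [ 0.5015 -0.0064  0.0473]
scene ball [298.8 211.8] ctr [0.5832 0.0581] size [0.0301 0.0186] ang 123.84 depth med [0.5914 0.0513 0.0442]
```

```bash
python3 - <<'E'
from h import *
im=cv2.imread("pics/top0.png");d=np.load("pics/top0.npy").astype(float)
g=im.min(2)
print(im[242,206],im[275,364],im[258,210-25])
for roi in((192,228,222,256),(350,262,380,290)):
    k=g[roi[1]:roi[3],roi[0]:roi[2]];t,_=cv2.threshold(k,0,255,cv2.THRESH_OTSU)
    c=blobs(g>t+15,30,roi)[0];r=cv2.minAreaRect(c);W=[ray("top",b,.045) for b in cv2.boxPoints(r)]
    print(t,np.round(np.mean(W,0),4),r, [round(np.linalg.norm(W[i+1]-W[i]),4) for i in (0,1)])
# base plate outline at z=.014
k=im[200:310,175:395];hs=cv2.cvtColor(im,cv2.COLOR_BGR2HSV)
m=(hs[...,1]<70)&(hs[...,2]<130)
m=cv2.morphologyEx(m.astype(np.uint8),cv2.MORPH_CLOSE,np.ones((15,15)))
for c in blobs(m,3000,(175,205,395,310))[:1]:
    r=cv2.minAreaRect(c);W=np.array([ray("top",b,.014) for b in cv2.boxPoints(r)]);print("plate",np.round(W.mean(0),4),[round(np.linalg.norm(W[i+1]-W[i]),4) for i in (0,1)],r[2])
P=pts("top",d,np.ones(d.shape,bool))
q=P[(abs(P[:,1]+.057)<.06)&(P[:,0]>.72)&(P[:,2]>.015)]
print("jar min x",q[:,0].min(),"zmax",q[:,2].max(), "min x above .06", q[q[:,2]>.06][:,0].min())
E
```

```text
[137 139 138] [141 143 143] [72 73 71]
100.0 [0.5272 0.1199 0.045 ] ((204.91177368164062, 241.3529510498047), (15.037208557128906, 16.73495864868164), 14.03624439239502) [np.float64(0.0257), np.float64(0.0234)]
100.0 [ 0.4729 -0.1238  0.045 ] ((363.86541748046875, 275.173095703125), (15.100942611694336, 16.86598777770996), 11.309932708740234) [np.float64(0.0257), np.float64(0.023)]
plate [ 0.503  -0.0031  0.014 ] [np.float64(0.1667), np.float64(0.3577)] -0.0
jar min x 0.8088022743876104 zmax 0.08226158593269806 min x above .06 0.8138523932702437
```

Request:
carry_out([
  {"x":0.5,"y":-1,"rz":-0.146},
  {"x":0.5,"y":-1,"rz":-0.146},
  {"x":0.5,"y":-0.8,"rz":-0.146},
  {"x":0.5,"y":-0.6,"rz":-0.146},
  {"x":0.8,"y":-0.2,"rz":-0.146},
  {"x":1,"y":0,"rz":-0.146},
  {"x":1,"y":0.2,"rz":-0.146},
  {"x":1,"y":0.4,"rz":-0.143},
], jaw=0.6)

```text
$.plan[0]: bad value
```

Request:
carry_out([
  {"x":0.5,"y":-0.9,"z":0,"rx":0,"ry":0,"rz":-0.14},
  {"x":0.5,"y":-0.9,"z":0,"rx":0,"ry":0,"rz":-0.14},
  {"x":0.5,"y":-0.8,"z":0,"rx":0,"ry":0,"rz":-0.14},
  {"x":0.5,"y":-0.6,"z":0,"rx":0,"ry":0,"rz":-0.14},
  {"x":0.8,"y":-0.2,"z":0,"rx":0,"ry":0,"rz":-0.14},
  {"x":0.9,"y":0,"z":0,"rx":0,"ry":0,"rz":-0.14},
  {"x":0.9,"y":0.2,"z":0,"rx":0,"ry":0,"rz":-0.14},
  {"x":0.9,"y":0.4,"z":0,"rx":0,"ry":0,"rz":-0.14},
], jaw=0.6)

```text
time_s: 0.9
eef_pos: [0.215, -0.3308, 0.2405]
orientation: [-3.141, -0.0, 1.432]
wrist_force: [0.0, -0.4, -0.6]
gripper_width: 0.6
grip_force: 0.0
```

```bash
cat >> h.py <<'E'
from scipy.spatial.transform import Rotation as Ro
def go(x,y,z,yaw):
    s=robot.read_state();R=Ro.from_euler("xyz",s["orientation"]);Rt=Ro.from_euler("xyz",[np.pi,0,yaw])
    print("t",s["time_s"],"pos",np.round(s["eef_pos"],4),"F",np.round(s["wrist_force"],2),"tool shift /25mm",np.round(R.inv().apply(np.array([x,y,z])-s["eef_pos"])/.025,3),"rotvec",np.round((R.inv()*Rt).as_rotvec(),4))
E
python3 -c "
from h import *
go(.6755,-.0568,.09,1.472)"
```

```text
t 0.9 pos [ 0.215  -0.3308  0.2405] F [ 0.04 -0.37 -0.64] tool shift /25mm [13.401 16.728  6.021] rotvec [-0.0003 -0.0004 -0.0401]
```

Request:
carry_out([
  {"x":0.8,"y":0.98,"z":0,"rx":0,"ry":0,"rz":-0.04},
  {"x":0.8,"y":0.98,"z":0,"rx":0,"ry":0,"rz":0},
  {"x":0.8,"y":0.98,"z":0.2,"rx":0,"ry":0,"rz":0},
  {"x":0.8,"y":0.98,"z":0.2,"rx":0,"ry":0,"rz":0},
  {"x":0.8,"y":0.98,"z":0.2,"rx":0,"ry":0,"rz":0},
  {"x":0.8,"y":0.98,"z":0.2,"rx":0,"ry":0,"rz":0},
  {"x":0.8,"y":0.98,"z":0.2,"rx":0,"ry":0,"rz":0},
  {"x":0.8,"y":0.98,"z":0.2,"rx":0,"ry":0,"rz":0},
])

```text
time_s: 1.7
eef_pos: [0.4279, -0.193, 0.2102]
orientation: [-3.141, -0.0, 1.467]
wrist_force: [-0.8, -0.3, -0.1]
gripper_width: 0.598
grip_force: 0.0
```

Request:
carry_out([
  {"x":0.8,"y":0.98,"z":0.3,"rx":0,"ry":0,"rz":0},
  {"x":0.8,"y":0.98,"z":0.3,"rx":0,"ry":0,"rz":0},
  {"x":0.8,"y":0.98,"z":0.5,"rx":0,"ry":0,"rz":0},
  {"x":0.8,"y":0.98,"z":0.5,"rx":0,"ry":0,"rz":0},
  {"x":0.8,"y":0.98,"z":0.5,"rx":0,"ry":0,"rz":0},
  {"x":0.8,"y":0.98,"z":0.5,"rx":0,"ry":0,"rz":0},
  {"x":0.3,"y":0.7,"z":0.5,"rx":0,"ry":0,"rz":0},
  {"x":0,"y":0,"z":0.5,"rx":0,"ry":0,"rz":0},
])

```text
time_s: 2.5
eef_pos: [0.6054, -0.0831, 0.1194]
orientation: [3.141, -0.0, 1.469]
wrist_force: [-0.2, -0.4, -1.1]
gripper_width: 0.599
grip_force: 0.0
```

```bash
python3 -c "
from h import *
go(.6755,-.0568,.026,1.472)"
```

```text
t 2.5 pos [ 0.6054 -0.0831  0.1194] F [-0.25 -0.45 -1.11] tool shift /25mm [1.333 2.68  3.736] rotvec [ 0.0004 -0.0001 -0.0032]
```

Request:
carry_out([
  {"x":0.4,"y":0.9,"z":0,"rx":0,"ry":0,"rz":-0.003},
  {"x":0.4,"y":0.9,"z":0,"rx":0,"ry":0,"rz":0},
  {"x":0.4,"y":0.7,"z":0.5,"rx":0,"ry":0,"rz":0},
  {"x":0.1,"y":0.1,"z":0.7,"rx":0,"ry":0,"rz":0},
  {"x":0,"y":0,"z":0.7,"rx":0,"ry":0,"rz":0},
  {"x":0,"y":0,"z":0,"rx":0,"ry":0,"rz":0},
])

```text
time_s: 3.1
eef_pos: [0.6693, -0.0587, 0.0698]
orientation: [-3.135, -0.0, 1.47]
wrist_force: [-1.2, 0.4, -0.2]
gripper_width: 0.597
grip_force: 0.0
```

```bash
python3 -c "
from h import *
go(.6755,-.0568,.026,1.472)"
```

```text
t 3.1 pos [ 0.6693 -0.0587  0.0698] F [-1.16  0.38 -0.18] tool shift /25mm [0.1   0.253 1.752] rotvec [-0.0068 -0.0004 -0.0025]
```

Request:
carry_out([
  {"x":0.08,"y":0.2,"z":0.3,"rx":0,"ry":0,"rz":-0.002},
  {"x":0,"y":0,"z":0.4,"rx":0,"ry":0,"rz":0},
  {"x":0,"y":0,"z":0.4,"rx":0,"ry":0,"rz":0},
  {"x":0,"y":0,"z":0.4,"rx":0,"ry":0,"rz":0},
  {"x":0,"y":0,"z":0.2,"rx":0,"ry":0,"rz":0},
  {"x":0,"y":0,"z":0,"rx":0,"ry":0,"rz":0},
  {"x":0,"y":0,"z":0,"rx":0,"ry":0,"rz":0},
])

```text
time_s: 3.8
eef_pos: [0.6772, -0.0571, 0.0308]
orientation: [3.141, 0.0, 1.472]
wrist_force: [0.6, 0.3, -0.7]
gripper_width: 0.598
grip_force: 0.0
```

```bash
python3 -c "
from h import *
go(.6755,-.0568,.026,1.472)
im,d=read_camera('scene'); cv2.imwrite('pics/s1.png',cv2.resize(im[140:340,120:400],None,fx=2,fy=2))"
```

```text
t 3.8 pos [ 0.6772 -0.0571  0.0308] F [ 0.64  0.27 -0.66] tool shift /25mm [ 0.007 -0.068  0.192] rotvec [ 0.0002  0.0001 -0.0002]
```

View pics/s1.png

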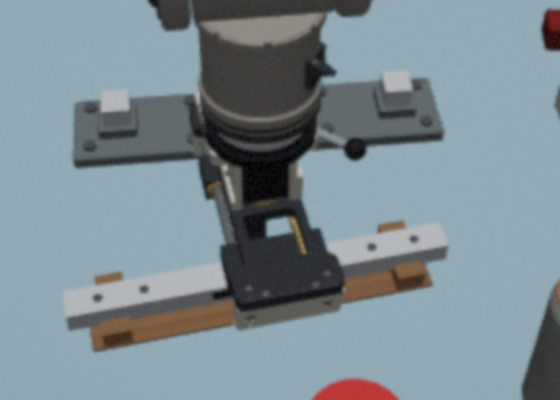

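The gripper straddles the bar at its middle. I'll lower it and grip.

Request:
carry_out([
  {"x":0,"y":-0.07,"z":0.19,"rx":0,"ry":0,"rz":0},
  {"x":0,"y":0,"z":0,"rx":0,"ry":0,"rz":0},
])

```text
time_s: 4.05
eef_pos: [0.6748, -0.0568, 0.0255]
orientation: [-3.141, -0.0, 1.472]
wrist_force: [0.1, 0.2, 0.2]
gripper_width: 0.602
grip_force: 0.0
```

Request:
carry_out([
  {"x":0,"y":0,"z":0,"rx":0,"ry":0,"rz":0},
  {"x":0,"y":0,"z":0,"rx":0,"ry":0,"rz":0},
  {"x":0,"y":0,"z":0,"rx":0,"ry":0,"rz":0},
  {"x":0,"y":0,"z":0,"rx":0,"ry":0,"rz":0},
  {"x":0,"y":0,"z":0,"rx":0,"ry":0,"rz":0},
], jaw=0.1, grip_force=30)

```text
time_s: 4.55
eef_pos: [0.6755, -0.057, 0.0261]
orientation: [3.141, 0.0, 1.472]
wrist_force: [1.1, 0.4, 0.4]
gripper_width: 0.255
grip_force: 30.0
```

Request:
carry_out([
  {"x":0,"y":0,"z":-0.4,"rx":0,"ry":0,"rz":0},
  {"x":0,"y":0,"z":-0.8,"rx":0,"ry":0,"rz":0},
  {"x":0,"y":0,"z":-0.9,"rx":0,"ry":0,"rz":0},
  {"x":0,"y":0,"z":-0.7,"rx":0,"ry":0,"rz":0},
  {"x":0,"y":0,"z":-0.2,"rx":0,"ry":0,"rz":0},
])

```text
time_s: 5.05
eef_pos: [0.6757, -0.057, 0.1027]
orientation: [3.14, 0.0, 1.472]
wrist_force: [0.5, 0.1, -7.4]
gripper_width: 0.26
grip_force: 30.0
```

```bash
python3 -c "
from h import *
go(.4998,-.0022,.075,1.3516)"
```

```text
t 5.05 pos [ 0.6757 -0.057   0.1027] F [ 0.48  0.14 -7.36] tool shift /25mm [ 1.485 -7.222  1.093] rotvec [1.800e-03 1.000e-04 1.203e-01]
```

Request:
carry_out([
  {"x":0.1,"y":-0.6,"z":0,"rx":0,"ry":0,"rz":0},
  {"x":0.2,"y":-1,"z":0,"rx":0,"ry":0,"rz":0},
  {"x":0.2,"y":-1,"z":0,"rx":0,"ry":0,"rz":0},
  {"x":0.2,"y":-1,"z":0,"rx":0,"ry":0,"rz":0},
  {"x":0.2,"y":-1,"z":0,"rx":0,"ry":0,"rz":0},
  {"x":0.2,"y":-1,"z":0,"rx":0,"ry":0,"rz":0},
  {"x":0.2,"y":-0.9,"z":0,"rx":0,"ry":0,"rz":0.06},
  {"x":0.1,"y":-0.5,"z":0,"rx":0,"ry":0,"rz":0.06},
])

```text
time_s: 5.85
eef_pos: [0.5018, -0.0033, 0.1]
orientation: [-3.137, 0.0, 1.35]
wrist_force: [0.1, 0.1, -7.5]
gripper_width: 0.257
grip_force: 30.0
```

Request:
carry_out([
  {"x":0,"y":0,"z":0.2,"rx":0,"ry":0,"rz":0},
  {"x":0,"y":0,"z":0.3,"rx":0,"ry":0,"rz":0},
  {"x":0,"y":0,"z":0.2,"rx":0,"ry":0,"rz":0},
  {"x":0,"y":0,"z":0,"rx":0,"ry":0,"rz":0},
])

```text
time_s: 6.25
eef_pos: [0.5047, -0.0043, 0.0821]
orientation: [-3.14, 0.0, 1.352]
wrist_force: [-0.3, 0.2, -7.6]
gripper_width: 0.257
grip_force: 30.0
```

```bash
python3 -c "
from h import *
go(.4998,-.0022,.0615,1.3516)
im,d=read_camera('scene'); cv2.imwrite('pics/s2.png',cv2.resize(im[120:320,120:400],None,fx=2,fy=2))"
```

```text
t 6.25 pos [ 0.5047 -0.0043  0.0821] F [-0.32  0.25 -7.64] tool shift /25mm [ 0.039 -0.207  0.826] rotvec [-0.0021  0.0003  0.0005]
```

View pics/s2.png

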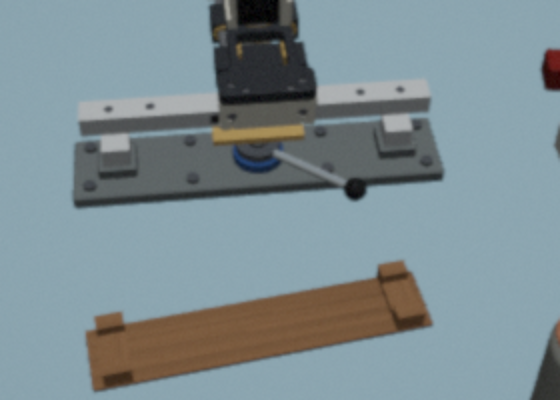

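Request:
carry_out([
  {"x":0.04,"y":-0.2,"z":0.2,"rx":0,"ry":0,"rz":0},
  {"x":0,"y":0,"z":0.25,"rx":0,"ry":0,"rz":0},
  {"x":0,"y":0,"z":0.15,"rx":0,"ry":0,"rz":0},
  {"x":0,"y":0,"z":0,"rx":0,"ry":0,"rz":0},
])

```text
time_s: 6.7
eef_pos: [0.4998, -0.002, 0.0678]
orientation: [-3.14, 0.0, 1.352]
wrist_force: [0.1, -0.1, -7.8]
gripper_width: 0.261
grip_force: 30.0
```

Request:
carry_out([
  {"x":0,"y":0,"z":0.04,"rx":0,"ry":0,"rz":0},
  {"x":0,"y":0,"z":0,"rx":0,"ry":0,"rz":0},
])

```text
time_s: 6.9
eef_pos: [0.5004, -0.0021, 0.0675]
orientation: [3.141, 0.0, 1.352]
wrist_force: [-0.0, 0.8, -8.0]
gripper_width: 0.263
grip_force: 30.0
```

Request:
carry_out([
  {"x":0,"y":0,"z":0.04,"rx":0,"ry":0,"rz":0},
  {"x":0,"y":0,"z":0,"rx":0,"ry":0,"rz":0},
])

```text
time_s: 7.1
eef_pos: [0.5003, -0.002, 0.0665]
orientation: [3.141, 0.0, 1.352]
wrist_force: [-0.9, 0.2, -7.9]
gripper_width: 0.258
grip_force: 30.0
```

Request:
carry_out([
  {"x":0,"y":0,"z":0.04,"rx":0,"ry":0,"rz":0},
  {"x":0,"y":0,"z":0.04,"rx":0,"ry":0,"rz":0},
])

```text
time_s: 7.3
eef_pos: [0.5003, -0.002, 0.0644]
orientation: [3.141, 0.0, 1.352]
wrist_force: [-0.6, 0.9, -7.8]
gripper_width: 0.254
grip_force: 30.0
```

Request:
carry_out([
  {"x":0,"y":0,"z":0.04,"rx":0,"ry":0,"rz":0},
  {"x":0,"y":0,"z":0,"rx":0,"ry":0,"rz":0},
])

```text
time_s: 7.5
eef_pos: [0.5001, -0.002, 0.0633]
orientation: [-3.141, 0.0, 1.352]
wrist_force: [-0.4, -0.0, -8.0]
gripper_width: 0.263
grip_force: 30.0
```

Request:
carry_out([
  {"x":0,"y":0,"z":0.03,"rx":0,"ry":0,"rz":0},
  {"x":0,"y":0,"z":0,"rx":0,"ry":0,"rz":0},
])

```text
time_s: 7.7
eef_pos: [0.5002, -0.002, 0.0626]
orientation: [-3.141, 0.0, 1.352]
wrist_force: [-0.6, 0.4, -7.7]
gripper_width: 0.257
grip_force: 30.0
```

Request:
carry_out([
  {"x":0,"y":0,"z":0.025,"rx":0,"ry":0,"rz":0},
  {"x":0,"y":0,"z":0,"rx":0,"ry":0,"rz":0},
])

```text
time_s: 7.9
eef_pos: [0.5002, -0.002, 0.062]
orientation: [-3.142, 0.0, 1.352]
wrist_force: [0.2, 0.7, -8.4]
gripper_width: 0.259
grip_force: 30.0
```

Request:
carry_out([
  {"x":0,"y":0,"z":0.025,"rx":0,"ry":0,"rz":0},
  {"x":0,"y":0,"z":0,"rx":0,"ry":0,"rz":0},
])

```text
time_s: 8.1
eef_pos: [0.5003, -0.002, 0.0617]
orientation: [3.141, 0.0, 1.352]
wrist_force: [-0.4, -0.1, -5.5]
gripper_width: 0.257
grip_force: 31.8
```

Request:
carry_out([
  {"x":0,"y":0,"z":0.025,"rx":0,"ry":0,"rz":0},
  {"x":0,"y":0,"z":0,"rx":0,"ry":0,"rz":0},
])

```text
time_s: 8.3
eef_pos: [0.5003, -0.002, 0.0616]
orientation: [3.141, 0.0, 1.352]
wrist_force: [-2.2, 0.6, 4.3]
gripper_width: 0.258
grip_force: 32.2
```

Request:
carry_out([
  {"x":0,"y":0,"z":-0.02,"rx":0,"ry":0,"rz":0},
  {"x":0,"y":0,"z":0,"rx":0,"ry":0,"rz":0},
])

```text
time_s: 8.5
eef_pos: [0.5003, -0.002, 0.0616]
orientation: [3.141, 0.0, 1.352]
wrist_force: [-2.8, 0.4, 0.4]
gripper_width: 0.264
grip_force: 32.2
```

Request:
carry_out([
  {"x":0,"y":0,"z":0,"rx":0,"ry":0,"rz":0},
  {"x":0,"y":0,"z":0,"rx":0,"ry":0,"rz":0},
  {"x":0,"y":0,"z":0,"rx":0,"ry":0,"rz":0},
  {"x":0,"y":0,"z":-0.3,"rx":0,"ry":0,"rz":0},
  {"x":0,"y":0,"z":-0.7,"rx":0,"ry":0,"rz":0},
  {"x":0,"y":0,"z":-0.8,"rx":0,"ry":0,"rz":0},
  {"x":0,"y":0,"z":-0.2,"rx":0,"ry":0,"rz":0},
], jaw=0.55)

```text
time_s: 9.2
eef_pos: [0.5016, -0.0022, 0.1136]
orientation: [3.137, -0.0, 1.352]
wrist_force: [0.9, 0.2, -0.4]
gripper_width: 0.55
grip_force: 0.0
```

```bash
python3 -c "
from h import *
u=np.array([np.cos(np.radians(77.44)),np.sin(np.radians(77.44))])
c=np.array([.4998,-.0022])
go(*(c+u*.125),.085,1.3516)
im,d=read_camera('scene'); cv2.imwrite('pics/s3.png',cv2.resize(im[120:260,120:400],None,fx=2.5,fy=2.5))"
```

```text
t 9.2 pos [ 0.5016 -0.0022  0.1136] F [ 0.94  0.18 -0.38] tool shift /25mm [ 4.985 -0.072  1.143] rotvec [ 0.0043 -0.0002  0.0003]
```

View pics/s3.png

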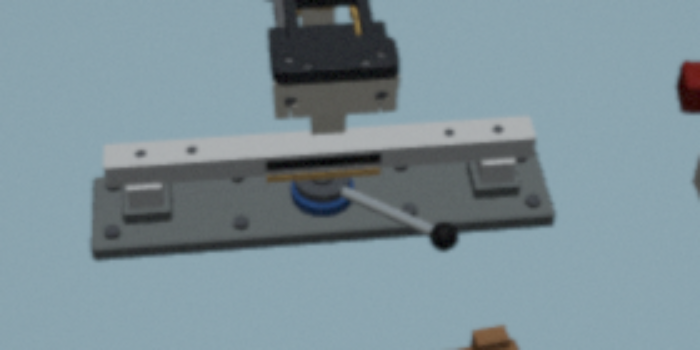

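The bar lies across the fixture with the ends level. Next I shut the jaws and move over the left end, then check the placing from the top camera.

Request:
carry_out([
  {"x":0.4,"y":-0.07,"z":0,"rx":0,"ry":0,"rz":0},
  {"x":0.8,"y":0,"z":0,"rx":0,"ry":0,"rz":0},
  {"x":0.9,"y":0,"z":0,"rx":0,"ry":0,"rz":0},
  {"x":0.9,"y":0,"z":0.2,"rx":0,"ry":0,"rz":0},
  {"x":0.9,"y":0,"z":0.3,"rx":0,"ry":0,"rz":0},
  {"x":0.8,"y":0,"z":0.3,"rx":0,"ry":0,"rz":0},
  {"x":0.3,"y":0,"z":0.3,"rx":0,"ry":0,"rz":0},
  {"x":0,"y":0,"z":0,"rx":0,"ry":0,"rz":0},
], jaw=0)

```text
time_s: 10.05
eef_pos: [0.5245, 0.1213, 0.082]
orientation: [-3.138, 0.001, 1.354]
wrist_force: [-0.4, -1.5, -0.3]
gripper_width: 0.006
grip_force: 0.0
```

```bash
python3 -c "
from h import *
u=np.array([np.cos(np.radians(77.44)),np.sin(np.radians(77.44))])
c=np.array([.4998,-.0022])
go(*(c+u*.125),.081,1.3516)
im,d=read_camera('top'); cv2.imwrite('pics/t4.png',im); np.save('pics/t4.npy',d)
g=im.min(2)
print(robot.read_state()['gripper_width'])
cv2.imwrite('pics/t4c.png',cv2.resize(im[190:310,170:400],None,fx=3,fy=3))
m=(g>115)
for c in blobs(m,60,(170,205,400,300)):
  r=cv2.minAreaRect(c);W=np.array([ray('top',b,.0657)[:2] for b in cv2.boxPoints(r)]);print(r,np.round(W.mean(0),4),[round(np.linalg.norm(W[i+1]-W[i]),4) for i in (0,1)])
"
```

```text
t 10.05 pos [0.5245 0.1213 0.082 ] F [-0.41 -1.51 -0.29] tool shift /25mm [-0.037  0.111  0.039] rotvec [-0.0032  0.0011  0.002 ]
0.0036802029764651223
((300.92535400390625, 261.7723388671875), (168.67124938964844, 17.04537582397461), 11.962052345275879) [ 0.4947 -0.0262] [np.float64(0.0253), np.float64(0.251)]
```

View pics/t4c.png

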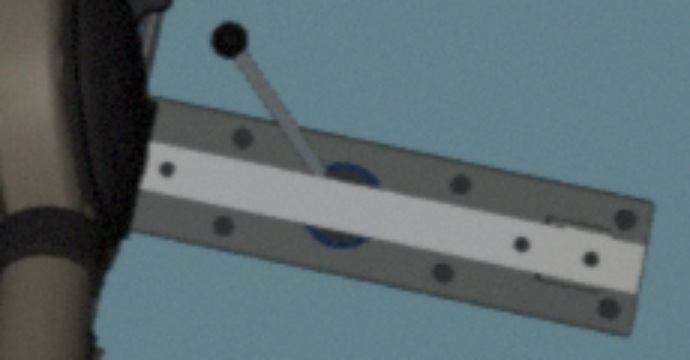

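The bar lies along the centre line within about 0.5 mm, and its right end is at s = -150 mm as it should be. Now I press the left end in small steps.

Request:
carry_out([
  {"x":-0.03,"y":0.08,"z":0.02,"rx":0,"ry":0,"rz":0},
  {"x":0,"y":0,"z":0,"rx":0,"ry":0,"rz":0},
  {"x":0,"y":0,"z":0,"rx":0,"ry":0,"rz":0},
])

```text
time_s: 10.4
eef_pos: [0.5277, 0.1185, 0.0836]
orientation: [3.141, -0.0, 1.351]
wrist_force: [0.3, 0.9, -0.4]
gripper_width: 0.004
grip_force: 0.0
```

Request:
carry_out([
  {"x":0,"y":0,"z":0.03,"rx":0,"ry":0,"rz":0},
  {"x":0,"y":0,"z":0,"rx":0,"ry":0,"rz":0},
])

```text
time_s: 10.6
eef_pos: [0.5274, 0.1189, 0.0827]
orientation: [3.141, 0.0, 1.351]
wrist_force: [0.7, 0.6, 0.2]
gripper_width: 0.005
grip_force: 0.0
```

Request:
carry_out([
  {"x":0,"y":0,"z":0.03,"rx":0,"ry":0,"rz":0},
  {"x":0,"y":0,"z":0,"rx":0,"ry":0,"rz":0},
])

```text
time_s: 10.8
eef_pos: [0.5274, 0.1192, 0.0817]
orientation: [-3.142, 0.0, 1.352]
wrist_force: [0.7, 0.1, 0.0]
gripper_width: 0.002
grip_force: 0.0
```

Request:
carry_out([
  {"x":0,"y":0,"z":0.03,"rx":0,"ry":0,"rz":0},
  {"x":0,"y":0,"z":0,"rx":0,"ry":0,"rz":0},
])

```text
time_s: 11.0
eef_pos: [0.5274, 0.1192, 0.081]
orientation: [-3.141, 0.0, 1.352]
wrist_force: [-0.0, -0.7, 0.7]
gripper_width: 0.004
grip_force: 0.0
```

Request:
carry_out([
  {"x":0,"y":0,"z":0.03,"rx":0,"ry":0,"rz":0},
  {"x":0,"y":0,"z":0,"rx":0,"ry":0,"rz":0},
])

```text
time_s: 11.2
eef_pos: [0.5274, 0.1192, 0.0802]
orientation: [-3.141, 0.0, 1.352]
wrist_force: [-0.5, -0.0, -0.2]
gripper_width: 0.01
grip_force: 0.0
```

Request:
carry_out([
  {"x":0,"y":0,"z":0.025,"rx":0,"ry":0,"rz":0},
  {"x":0,"y":0,"z":0,"rx":0,"ry":0,"rz":0},
])

```text
time_s: 11.4
eef_pos: [0.5275, 0.1192, 0.0798]
orientation: [3.141, 0.0, 1.352]
wrist_force: [0.4, -0.7, 1.5]
gripper_width: 0.002
grip_force: 0.6
```

Request:
carry_out([
  {"x":0,"y":0,"z":0.025,"rx":0,"ry":0,"rz":0},
  {"x":0,"y":0,"z":0,"rx":0,"ry":0,"rz":0},
])

```text
time_s: 11.6
eef_pos: [0.5277, 0.1193, 0.0793]
orientation: [3.141, -0.0, 1.352]
wrist_force: [-0.7, 0.2, 3.3]
gripper_width: 0.006
grip_force: 1.6
```

Request:
carry_out([
  {"x":0,"y":0,"z":0.03,"rx":0,"ry":0,"rz":0},
  {"x":0,"y":0,"z":0.02,"rx":0,"ry":0,"rz":0},
  {"x":0,"y":0,"z":0,"rx":0,"ry":0,"rz":0},
])

```text
time_s: 11.9
eef_pos: [0.5277, 0.1194, 0.078]
orientation: [3.141, -0.0, 1.352]
wrist_force: [0.4, 2.1, 4.1]
gripper_width: 0.002
grip_force: 2.2
```

Request:
carry_out([
  {"x":0,"y":0,"z":0.02,"rx":0,"ry":0,"rz":0},
  {"x":0,"y":0,"z":0,"rx":0,"ry":0,"rz":0},
])

```text
time_s: 12.1
eef_pos: [0.5278, 0.1195, 0.0776]
orientation: [3.141, -0.001, 1.352]
wrist_force: [0.7, 3.2, 5.8]
gripper_width: 0.007
grip_force: 2.7
```

Request:
carry_out([
  {"x":0,"y":0,"z":0.02,"rx":0,"ry":0,"rz":0},
  {"x":0,"y":0,"z":0,"rx":0,"ry":0,"rz":0},
])

```text
time_s: 12.3
eef_pos: [0.5278, 0.1195, 0.0775]
orientation: [3.14, -0.001, 1.352]
wrist_force: [-0.4, 2.5, 8.8]
gripper_width: 0.004
grip_force: 4.4
```

Request:
carry_out([
  {"x":0,"y":0,"z":0.02,"rx":0,"ry":0,"rz":0},
  {"x":0,"y":0,"z":0,"rx":0,"ry":0,"rz":0},
])

```text
time_s: 12.5
eef_pos: [0.5279, 0.1195, 0.0774]
orientation: [3.14, -0.001, 1.352]
wrist_force: [-1.3, 2.6, 11.9]
gripper_width: 0.006
grip_force: 6.2
```

Request:
carry_out([
  {"x":0,"y":0,"z":-0.04,"rx":0,"ry":0,"rz":0},
  {"x":0,"y":0,"z":-0.06,"rx":0,"ry":0,"rz":0},
  {"x":0,"y":0,"z":-0.06,"rx":0,"ry":0,"rz":0},
  {"x":0,"y":0,"z":-0.1,"rx":0,"ry":0,"rz":0},
  {"x":-0.4,"y":0,"z":-0.3,"rx":0,"ry":0,"rz":0},
  {"x":-0.9,"y":0,"z":-0.2,"rx":0,"ry":0,"rz":0},
  {"x":-1,"y":0,"z":0,"rx":0,"ry":0,"rz":0},
  {"x":-1,"y":0,"z":0,"rx":0,"ry":0,"rz":0},
])

```text
time_s: 13.3
eef_pos: [0.509, 0.0372, 0.0957]
orientation: [3.142, 0.0, 1.352]
wrist_force: [-0.5, -0.7, -0.2]
gripper_width: 0.006
grip_force: 0.0
```

Request:
carry_out([
  {"x":-1,"y":0,"z":0,"rx":0,"ry":0,"rz":0},
  {"x":-1,"y":0,"z":0,"rx":0,"ry":0,"rz":0},
  {"x":-1,"y":0,"z":0,"rx":0,"ry":0,"rz":0},
  {"x":-1,"y":0,"z":0,"rx":0,"ry":0,"rz":0},
  {"x":-1,"y":0,"z":0,"rx":0,"ry":0,"rz":0},
  {"x":-0.9,"y":0,"z":0.2,"rx":0,"ry":0,"rz":0},
  {"x":-0.7,"y":0,"z":0.2,"rx":0,"ry":0,"rz":0},
  {"x":0,"y":0,"z":0,"rx":0,"ry":0,"rz":0},
])

```text
time_s: 14.1
eef_pos: [0.4726, -0.1245, 0.0851]
orientation: [-3.14, 0.0, 1.349]
wrist_force: [0.7, -0.4, -0.6]
gripper_width: 0.005
grip_force: 0.0
```

```bash
python3 -c "
from h import *
u=np.array([np.cos(np.radians(77.44)),np.sin(np.radians(77.44))])
c=np.array([.4998,-.0022])
read_camera('scene');read_camera('scene')
go(*(c-u*.125),.081,1.3516)"
```

```text
t 14.2 pos [ 0.4732 -0.1228  0.0854] F [-0.97  0.76  0.45] tool shift /25mm [-0.062 -0.011  0.178] rotvec [-0.0005 -0.0001 -0.0012]
```

Request:
carry_out([
  {"x":-0.05,"y":0,"z":0.1,"rx":0,"ry":0,"rz":0},
  {"x":0,"y":0,"z":0.08,"rx":0,"ry":0,"rz":0},
  {"x":0,"y":0,"z":0,"rx":0,"ry":0,"rz":0},
])

```text
time_s: 14.5
eef_pos: [0.4733, -0.123, 0.0806]
orientation: [-3.141, -0.0, 1.353]
wrist_force: [-0.0, -0.2, 0.7]
gripper_width: 0.004
grip_force: 0.0
```

Request:
carry_out([
  {"x":0,"y":0,"z":0.02,"rx":0,"ry":0,"rz":0},
  {"x":0,"y":0,"z":0,"rx":0,"ry":0,"rz":0},
])

```text
time_s: 14.7
eef_pos: [0.4735, -0.1233, 0.0803]
orientation: [-3.142, 0.0, 1.352]
wrist_force: [0.6, 0.8, 0.7]
gripper_width: 0.006
grip_force: 0.0
```

Request:
carry_out([
  {"x":0,"y":0,"z":0.015,"rx":0,"ry":0,"rz":0},
  {"x":0,"y":0,"z":0,"rx":0,"ry":0,"rz":0},
])

```text
time_s: 14.9
eef_pos: [0.4735, -0.1236, 0.08]
orientation: [3.142, 0.0, 1.352]
wrist_force: [-0.0, -0.2, -0.3]
gripper_width: 0.004
grip_force: 0.0
```

Request:
carry_out([
  {"x":0,"y":0,"z":0.015,"rx":0,"ry":0,"rz":0},
  {"x":0,"y":0,"z":0,"rx":0,"ry":0,"rz":0},
])

```text
time_s: 15.1
eef_pos: [0.4735, -0.1236, 0.0797]
orientation: [3.141, 0.0, 1.352]
wrist_force: [-0.3, 1.1, 1.0]
gripper_width: 0.003
grip_force: 0.8
```

Request:
carry_out([
  {"x":0,"y":0,"z":0.03,"rx":0,"ry":0,"rz":0},
  {"x":0,"y":0,"z":0.03,"rx":0,"ry":0,"rz":0},
  {"x":0,"y":0,"z":0,"rx":0,"ry":0,"rz":0},
])

```text
time_s: 15.4
eef_pos: [0.4736, -0.1239, 0.0783]
orientation: [3.141, 0.0, 1.352]
wrist_force: [-0.0, -1.0, 4.1]
gripper_width: 0.004
grip_force: 2.1
```

Request:
carry_out([
  {"x":0,"y":0,"z":0.03,"rx":0,"ry":0,"rz":0},
  {"x":0,"y":0,"z":0,"rx":0,"ry":0,"rz":0},
])

```text
time_s: 15.6
eef_pos: [0.4737, -0.124, 0.0776]
orientation: [3.141, 0.001, 1.352]
wrist_force: [-0.6, -2.0, 5.2]
gripper_width: 0.007
grip_force: 2.8
```

Request:
carry_out([
  {"x":0,"y":0,"z":0.02,"rx":0,"ry":0,"rz":0},
  {"x":0,"y":0,"z":0,"rx":0,"ry":0,"rz":0},
])

```text
time_s: 15.8
eef_pos: [0.4737, -0.124, 0.0775]
orientation: [3.14, 0.001, 1.352]
wrist_force: [-2.4, -1.9, 9.1]
gripper_width: 0.005
grip_force: 4.9
```

Request:
carry_out([
  {"x":0,"y":0,"z":0.012,"rx":0,"ry":0,"rz":0},
  {"x":0,"y":0,"z":0,"rx":0,"ry":0,"rz":0},
])

```text
time_s: 16.0
eef_pos: [0.4737, -0.124, 0.0775]
orientation: [3.14, 0.001, 1.352]
wrist_force: [-3.2, -1.1, 13.4]
gripper_width: 0.007
grip_force: 6.1
```

Both ends rocked: contact was at about 0.0798 and the tipped position at about 0.0775. Allowing for the tool tip's width, the excess height is about 2.7 mm. Now I retract and go to the lever.

Request:
carry_out([
  {"x":0,"y":0,"z":-0.04,"rx":0,"ry":0,"rz":0},
  {"x":0,"y":0,"z":-0.06,"rx":0,"ry":0,"rz":0},
  {"x":0,"y":0,"z":-0.06,"rx":0,"ry":0,"rz":0},
  {"x":0,"y":0,"z":-0.3,"rx":0,"ry":0,"rz":0},
  {"x":0.5,"y":0,"z":-0.7,"rx":0,"ry":0,"rz":0},
  {"x":1,"y":0.4,"z":-0.7,"rx":0,"ry":0,"rz":0},
  {"x":1,"y":0.6,"z":-0.5,"rx":0,"ry":0,"rz":0},
  {"x":1,"y":0.6,"z":0,"rx":0,"ry":0,"rz":0},
])

```text
time_s: 16.8
eef_pos: [0.5329, -0.0462, 0.1377]
orientation: [3.138, -0.0, 1.351]
wrist_force: [0.3, -1.2, -0.7]
gripper_width: 0.001
grip_force: 0.0
```

Request:
carry_out([
  {"x":0,"y":0,"z":0,"rx":0,"ry":0,"rz":0.137},
  {"x":0,"y":0,"z":0,"rx":0,"ry":0,"rz":0.137},
  {"x":0,"y":0,"z":0,"rx":0,"ry":0,"rz":0.137},
  {"x":0,"y":0,"z":0,"rx":0,"ry":0,"rz":0.137},
  {"x":0,"y":0,"z":0,"rx":0,"ry":0,"rz":0.137},
  {"x":0,"y":0,"z":0,"rx":0,"ry":0,"rz":0.137},
  {"x":0,"y":0,"z":0,"rx":0,"ry":0,"rz":0.137},
  {"x":0,"y":0,"z":0,"rx":0,"ry":0,"rz":0.137},
], jaw=0.35)

```text
time_s: 17.6
eef_pos: [0.5312, -0.0467, 0.1355]
orientation: [-3.141, 0.001, 0.25]
wrist_force: [-0.3, 0.4, 0.4]
gripper_width: 0.35
grip_force: 0.0
```

```bash
python3 -c "
from h import *
read_camera('scene')
go(.5869,.0567,.09,.25)"
```

```text
t 17.65 pos [ 0.5313 -0.0467  0.1356] F [ 0.41 -0.01 -0.86] tool shift /25mm [ 3.158 -3.477  1.822] rotvec [-0.0004  0.0005 -0.0066]
```

Request:
carry_out([
  {"x":0.6,"y":-0.7,"z":0,"rx":0,"ry":0,"rz":0},
  {"x":0.8,"y":-0.9,"z":0,"rx":0,"ry":0,"rz":0},
  {"x":0.8,"y":-0.9,"z":0.3,"rx":0,"ry":0,"rz":0},
  {"x":0.7,"y":-0.7,"z":0.5,"rx":0,"ry":0,"rz":0},
  {"x":0.26,"y":-0.28,"z":0.5,"rx":0,"ry":0,"rz":0},
  {"x":0,"y":0,"z":0.2,"rx":0,"ry":0,"rz":0},
  {"x":0,"y":0,"z":0,"rx":0,"ry":0,"rz":0},
  {"x":0,"y":0,"z":0,"rx":0,"ry":0,"rz":0},
])

```text
time_s: 18.45
eef_pos: [0.5855, 0.0562, 0.0982]
orientation: [3.141, 0.0, 0.255]
wrist_force: [-0.0, 0.1, 0.7]
gripper_width: 0.349
grip_force: 0.0
```

```bash
python3 -c "
from h import *
go(.5869,.0567,.044,.25)
im,d=read_camera('scene'); cv2.imwrite('pics/s5.png',cv2.resize(im[110:270,150:370],None,fx=3,fy=3))"
```

```text
t 18.45 pos [0.5855 0.0562 0.0982] F [-0.04  0.07  0.71] tool shift /25mm [ 0.058 -0.005  2.169] rotvec [0.0002 0.0004 0.0052]
```

View pics/s5.png

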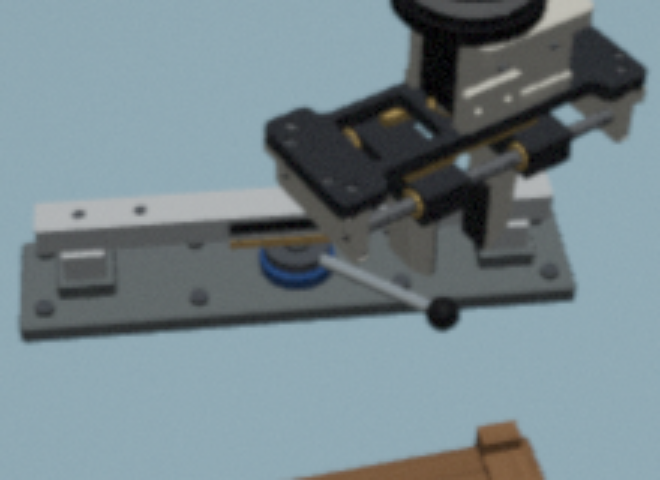

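Gripper hovers over the ball (442,313 in the crop) and clears the bar. I'll lower it over the ball.

Request:
carry_out([
  {"x":0.05,"y":0,"z":0.4,"rx":0,"ry":0,"rz":0},
  {"x":0,"y":0,"z":0.6,"rx":0,"ry":0,"rz":0},
  {"x":0,"y":0,"z":0.6,"rx":0,"ry":0,"rz":0},
  {"x":0,"y":0,"z":0.4,"rx":0,"ry":0,"rz":0},
  {"x":0,"y":0,"z":0.15,"rx":0,"ry":0,"rz":0},
  {"x":0,"y":0,"z":0,"rx":0,"ry":0,"rz":0},
])

```text
time_s: 19.1
eef_pos: [0.5869, 0.0574, 0.0438]
orientation: [-3.141, 0.001, 0.256]
wrist_force: [-0.2, 0.4, 0.6]
gripper_width: 0.351
grip_force: 0.0
```

```bash
python3 -c "
from h import *
c=np.array([.4998,-.0022]);y=.25
ty=np.array([np.sin(y),-np.cos(y)])
for lev in (.814,.6,.4,.2,.126):
  w=lev-.2192; b=c+.105*np.array([np.cos(w),np.sin(w)])
  t=b-ty*(.016-.010)   # left finger face 16 mm from the centre line pushes ball
  print(lev,end=' ');go(*t,.043,y)"
```

```text
0.814 t 19.1 pos [0.5869 0.0574 0.0438] F [-0.22  0.36  0.65] tool shift /25mm [-0.011 -0.211  0.033] rotvec [-0.0001  0.0008  0.0056]
0.6 t 19.1 pos [0.5869 0.0574 0.0438] F [-0.22  0.36  0.65] tool shift /25mm [0.196 0.662 0.033] rotvec [-0.0001  0.0008  0.0056]
0.4 t 19.1 pos [0.5869 0.0574 0.0438] F [-0.22  0.36  0.65] tool shift /25mm [0.217 1.5   0.033] rotvec [-0.0001  0.0008  0.0056]
0.2 t 19.1 pos [0.5869 0.0574 0.0438] F [-0.22  0.36  0.65] tool shift /25mm [0.071 2.326 0.033] rotvec [-0.0001  0.0008  0.0056]
0.126 t 19.1 pos [0.5869 0.0574 0.0438] F [-0.22  0.36  0.65] tool shift /25mm [-0.024  2.622  0.033] rotvec [-0.0001  0.0008  0.0056]
```

Request:
carry_out([
  {"x":0.1,"y":0.3,"z":0,"rx":0,"ry":0,"rz":0},
  {"x":0.1,"y":0.4,"z":0,"rx":0,"ry":0,"rz":0},
  {"x":0,"y":0.4,"z":0,"rx":0,"ry":0,"rz":0},
  {"x":0,"y":0.4,"z":0,"rx":0,"ry":0,"rz":0},
  {"x":-0.05,"y":0.4,"z":0,"rx":0,"ry":0,"rz":0},
  {"x":-0.05,"y":0.3,"z":0,"rx":0,"ry":0,"rz":0},
  {"x":0,"y":0.1,"z":0,"rx":0,"ry":0,"rz":0},
  {"x":0,"y":0,"z":0,"rx":0,"ry":0,"rz":0},
])

```text
time_s: 19.9
eef_pos: [0.6038, 0.0018, 0.0442]
orientation: [3.141, 0.001, 0.255]
wrist_force: [0.1, 1.1, 0.4]
gripper_width: 0.348
grip_force: 0.0
```

```bash
cat >> h.py <<'E'
def lever(show=True):
    im,d=read_camera("top"); g=im.max(2); cv2.imwrite("pics/lev.png",im)
    for c in blobs(g<50,40,(230,170,320,225))[:3]:
        (u,v),r=cv2.minEnclosingCircle(c); w=ray("top",(u,v),.0385)[:2]-[.4998,-.0022]
        print("blob",round(u,1),round(v,1),"r",round(r,1),"rad",round(np.hypot(*w),4),"lever",round(np.arctan2(w[1],w[0])+.2192,3))
E
python3 -c "
from h import *
lever()
for lev in (.2,.15,.126,.1):
  c=np.array([.4998,-.0022]);y=.25;ty=np.array([np.sin(y),-np.cos(y)])
  w=lev-.2192; b=c+.105*np.array([np.cos(w),np.sin(w)]);go(*(b-ty*.006),.043,y)"
```

```text
blob 272.4 200.5 r 48.0 rad 0.0924 lever 0.407
blob 264.0 213.3 r 9.1 rad 0.0769 lever 0.63
t 19.95 pos [0.6037 0.0021 0.0441] F [-0.17  0.02 -0.46] tool shift /25mm [-0.021  0.014  0.046] rotvec [0.0004 0.0009 0.0056]
t 19.95 pos [0.6037 0.0021 0.0441] F [-0.17  0.02 -0.46] tool shift /25mm [-0.083  0.214  0.046] rotvec [0.0004 0.0009 0.0056]
t 19.95 pos [0.6037 0.0021 0.0441] F [-0.17  0.02 -0.46] tool shift /25mm [-0.117  0.31   0.046] rotvec [0.0004 0.0009 0.0056]
t 19.95 pos [0.6037 0.0021 0.0441] F [-0.17  0.02 -0.46] tool shift /25mm [-0.155  0.412  0.046] rotvec [0.0004 0.0009 0.0056]
```

Request:
carry_out([
  {"x":-0.06,"y":0.1,"z":0,"rx":0,"ry":0,"rz":0},
  {"x":0,"y":0.1,"z":0,"rx":0,"ry":0,"rz":0},
  {"x":0,"y":0,"z":0,"rx":0,"ry":0,"rz":0},
  {"x":0,"y":0,"z":0,"rx":0,"ry":0,"rz":0},
])

```text
time_s: 20.35
eef_pos: [0.6036, -0.0026, 0.0441]
orientation: [3.142, 0.001, 0.256]
wrist_force: [-1.4, 1.4, -0.3]
gripper_width: 0.352
grip_force: 0.5
```

Request:
carry_out([
  {"x":0,"y":-0.18,"z":0,"rx":0,"ry":0,"rz":0},
  {"x":0,"y":0,"z":-0.4,"rx":0,"ry":0,"rz":0},
  {"x":0,"y":0,"z":-0.8,"rx":0,"ry":0,"rz":0},
  {"x":-0.3,"y":-0.4,"z":-0.9,"rx":0,"ry":0,"rz":-0.1},
  {"x":-0.5,"y":-0.8,"z":0,"rx":0,"ry":0,"rz":-0.14},
  {"x":-0.7,"y":-0.9,"z":0,"rx":0,"ry":0,"rz":-0.14},
  {"x":-0.8,"y":-0.9,"z":0,"rx":0,"ry":0,"rz":-0.14},
  {"x":-0.5,"y":-0.6,"z":0,"rx":0,"ry":0,"rz":-0.14},
], jaw=0.35)

```text
time_s: 21.15
eef_pos: [0.4976, 0.0443, 0.0976]
orientation: [3.141, 0.0, 0.923]
wrist_force: [-0.1, -0.7, 0.4]
gripper_width: 0.351
grip_force: 0.0
```

```bash
python3 -c "
from h import *
lever()
u=np.array([np.cos(np.radians(77.44)),np.sin(np.radians(77.44))])
go(*(np.array([.4998,-.0022])+u*.125),.083,1.3516)"
```

```text
blob 277.0 204.0 r 22.4 rad 0.0857 lever 0.337
t 21.2 pos [0.4949 0.0445 0.0973] F [-2.47  0.89 -0.12] tool shift /25mm [ 3.184 -0.768  0.566] rotvec [-0.0031  0.0015 -0.4214]
```

Request:
carry_out([
  {"x":0,"y":0,"z":0,"rx":0,"ry":0,"rz":-0.14},
  {"x":0,"y":0,"z":0,"rx":0,"ry":0,"rz":-0.14},
  {"x":0,"y":0,"z":0,"rx":0,"ry":0,"rz":-0.14},
  {"x":0.8,"y":0.2,"z":0,"rx":0,"ry":0,"rz":0},
  {"x":0.9,"y":0.2,"z":0,"rx":0,"ry":0,"rz":0},
  {"x":0.9,"y":0.19,"z":0.2,"rx":0,"ry":0,"rz":0},
  {"x":0.6,"y":0,"z":0.3,"rx":0,"ry":0,"rz":0},
  {"x":0,"y":0,"z":0,"rx":0,"ry":0,"rz":0},
], jaw=0)

```text
time_s: 22.0
eef_pos: [0.5321, 0.1193, 0.0835]
orientation: [-3.141, 0.0, 1.337]
wrist_force: [0.6, -0.2, 0.1]
gripper_width: 0.008
grip_force: 0.0
```

```bash
python3 -c "
from h import *
lever()
u=np.array([np.cos(np.radians(77.44)),np.sin(np.radians(77.44))])
go(*(np.array([.4998,-.0022])+u*.125),.079,1.3516)"
```

```text
blob 278.0 191.5 r 5.6 rad 0.1053 lever 0.298
t 22.05 pos [0.5319 0.1184 0.0838] F [-0.88 -0.39 -0.37] tool shift /25mm [ 0.01  -0.203  0.193] rotvec [-0.001   0.0007 -0.0147]
```

The lever is at about 0.30. I had the finger offset sign wrong, so the lever is short of the target, which is safe. I'll press here to see how much rocking remains.

Request:
carry_out([
  {"x":0,"y":-0.16,"z":0.1,"rx":0,"ry":0,"rz":-0.01},
  {"x":0,"y":0,"z":0.12,"rx":0,"ry":0,"rz":0},
  {"x":0,"y":0,"z":0,"rx":0,"ry":0,"rz":0},
  {"x":0,"y":0,"z":0,"rx":0,"ry":0,"rz":0},
])

```text
time_s: 22.45
eef_pos: [0.5284, 0.1184, 0.0788]
orientation: [3.142, 0.0, 1.345]
wrist_force: [0.7, -0.3, -0.3]
gripper_width: 0.005
grip_force: 0.0
```

Request:
carry_out([
  {"x":0,"y":0,"z":0.012,"rx":0,"ry":0,"rz":0},
  {"x":0,"y":0,"z":0,"rx":0,"ry":0,"rz":0},
])

```text
time_s: 22.65
eef_pos: [0.5285, 0.1187, 0.0786]
orientation: [3.141, 0.0, 1.345]
wrist_force: [-0.9, 0.9, 0.0]
gripper_width: 0.003
grip_force: 0.0
```

Request:
carry_out([
  {"x":0,"y":0,"z":0.012,"rx":0,"ry":0,"rz":0},
  {"x":0,"y":0,"z":0,"rx":0,"ry":0,"rz":0},
])

```text
time_s: 22.85
eef_pos: [0.5284, 0.1188, 0.0782]
orientation: [3.142, 0.0, 1.346]
wrist_force: [0.4, -0.3, -0.2]
gripper_width: 0.003
grip_force: 0.0
```

Request:
carry_out([
  {"x":0,"y":0,"z":0.012,"rx":0,"ry":0,"rz":0},
  {"x":0,"y":0,"z":0,"rx":0,"ry":0,"rz":0},
])

```text
time_s: 23.05
eef_pos: [0.5284, 0.1189, 0.0778]
orientation: [-3.142, 0.0, 1.346]
wrist_force: [-0.3, -0.2, -0.3]
gripper_width: 0.005
grip_force: 0.0
```

Request:
carry_out([
  {"x":0,"y":0,"z":0.008,"rx":0,"ry":0,"rz":0},
  {"x":0,"y":0,"z":0,"rx":0,"ry":0,"rz":0},
])

```text
time_s: 23.25
eef_pos: [0.5284, 0.1189, 0.0777]
orientation: [3.141, 0.0, 1.346]
wrist_force: [1.0, 0.5, 1.1]
gripper_width: 0.005
grip_force: 0.4
```

Request:
carry_out([
  {"x":0,"y":0,"z":0.01,"rx":0,"ry":0,"rz":0},
  {"x":0,"y":0,"z":0,"rx":0,"ry":0,"rz":0},
])

```text
time_s: 23.45
eef_pos: [0.5284, 0.1189, 0.0775]
orientation: [3.141, -0.0, 1.346]
wrist_force: [-0.1, 0.9, 1.6]
gripper_width: 0.003
grip_force: 1.0
```

Request:
carry_out([
  {"x":0,"y":0,"z":0.01,"rx":0,"ry":0,"rz":0},
  {"x":0,"y":0,"z":0,"rx":0,"ry":0,"rz":0},
])

```text
time_s: 23.65
eef_pos: [0.5285, 0.1189, 0.0773]
orientation: [3.141, -0.0, 1.346]
wrist_force: [0.2, 0.6, 3.0]
gripper_width: 0.004
grip_force: 1.5
```

Request:
carry_out([
  {"x":0,"y":0,"z":0.01,"rx":0,"ry":0,"rz":0},
  {"x":0,"y":0,"z":0,"rx":0,"ry":0,"rz":0},
])

```text
time_s: 23.85
eef_pos: [0.5285, 0.1189, 0.0773]
orientation: [3.141, -0.0, 1.346]
wrist_force: [-0.7, 0.7, 5.5]
gripper_width: 0.004
grip_force: 2.6
```

Request:
carry_out([
  {"x":0,"y":0,"z":0.01,"rx":0,"ry":0,"rz":0},
  {"x":0,"y":0,"z":0,"rx":0,"ry":0,"rz":0},
])

```text
time_s: 24.05
eef_pos: [0.5286, 0.1189, 0.0773]
orientation: [3.141, -0.0, 1.346]
wrist_force: [-1.9, 0.7, 7.2]
gripper_width: 0.005
grip_force: 3.6
```

Request:
carry_out([
  {"x":0,"y":0,"z":-0.04,"rx":0,"ry":0,"rz":0},
  {"x":0,"y":0,"z":-0.06,"rx":0,"ry":0,"rz":0},
  {"x":0,"y":0,"z":-0.4,"rx":0,"ry":0,"rz":0},
  {"x":-0.5,"y":0.5,"z":-0.7,"rx":0,"ry":0,"rz":0},
  {"x":-0.9,"y":0.95,"z":-0.3,"rx":0,"ry":0,"rz":0},
  {"x":-0.9,"y":0.95,"z":0,"rx":0,"ry":0,"rz":0},
  {"x":-0.9,"y":0.95,"z":0,"rx":0,"ry":0,"rz":0},
  {"x":-0.5,"y":0.6,"z":0,"rx":0,"ry":0,"rz":0},
])

```text
time_s: 24.85
eef_pos: [0.6052, 0.0045, 0.1149]
orientation: [3.14, 0.0, 1.344]
wrist_force: [0.1, 1.2, 0.5]
gripper_width: 0.002
grip_force: 0.0
```

Request:
carry_out([
  {"x":0,"y":0,"z":0,"rx":0,"ry":0,"rz":0.137},
  {"x":0,"y":0,"z":0,"rx":0,"ry":0,"rz":0.137},
  {"x":0,"y":0,"z":0,"rx":0,"ry":0,"rz":0.137},
  {"x":0,"y":0,"z":0,"rx":0,"ry":0,"rz":0.137},
  {"x":0,"y":0,"z":0,"rx":0,"ry":0,"rz":0.137},
  {"x":0,"y":0,"z":0,"rx":0,"ry":0,"rz":0.137},
  {"x":0,"y":0,"z":0,"rx":0,"ry":0,"rz":0.137},
  {"x":0,"y":0,"z":0,"rx":0,"ry":0,"rz":0.137},
], jaw=0.35)

```text
time_s: 25.65
eef_pos: [0.604, 0.0066, 0.1147]
orientation: [3.141, -0.0, 0.244]
wrist_force: [-0.0, -0.0, 0.6]
gripper_width: 0.35
grip_force: 0.0
```

```bash
python3 -c "
from h import *
read_camera('scene');read_camera('scene')
go(.6044,.0061,.044,.25)"
```

```text
t 25.75 pos [0.604  0.0066 0.1146] F [-0.52  0.87 -0.58] tool shift /25mm [0.009 0.022 2.824] rotvec [ 0.0002 -0.0001 -0.0014]
```

Request:
carry_out([
  {"x":0,"y":0.02,"z":0.5,"rx":0,"ry":0,"rz":0},
  {"x":0,"y":0,"z":0.7,"rx":0,"ry":0,"rz":0},
  {"x":0,"y":0,"z":0.7,"rx":0,"ry":0,"rz":0},
  {"x":0,"y":0,"z":0.6,"rx":0,"ry":0,"rz":0},
  {"x":0,"y":0,"z":0.3,"rx":0,"ry":0,"rz":0},
  {"x":0,"y":0,"z":0,"rx":0,"ry":0,"rz":0},
  {"x":0,"y":0,"z":0,"rx":0,"ry":0,"rz":0},
])

```text
time_s: 26.45
eef_pos: [0.6043, 0.0061, 0.0444]
orientation: [3.141, -0.0, 0.251]
wrist_force: [0.4, 0.7, 0.1]
gripper_width: 0.349
grip_force: 0.0
```

```bash
python3 -c "
from h import *
go(.6065,-.0184,.044,.25)"
```

```text
t 26.45 pos [0.6043 0.0061 0.0444] F [0.41 0.71 0.06] tool shift /25mm [-0.16   0.971  0.015] rotvec [ 0.0002 -0.0003  0.0007]
```

Request:
carry_out([
  {"x":0,"y":0.25,"z":0,"rx":0,"ry":0,"rz":0},
  {"x":-0.05,"y":0.25,"z":0,"rx":0,"ry":0,"rz":0},
  {"x":-0.05,"y":0.25,"z":0,"rx":0,"ry":0,"rz":0},
  {"x":-0.05,"y":0.2,"z":0,"rx":0,"ry":0,"rz":0},
  {"x":0,"y":0,"z":0,"rx":0,"ry":0,"rz":0},
  {"x":0,"y":0,"z":0,"rx":0,"ry":0,"rz":0},
])

```text
time_s: 27.05
eef_pos: [0.6061, -0.0183, 0.0442]
orientation: [3.141, 0.001, 0.249]
wrist_force: [-0.4, -0.4, -0.3]
gripper_width: 0.35
grip_force: 0.0
```

Request:
carry_out([
  {"x":0,"y":-0.2,"z":0,"rx":0,"ry":0,"rz":0},
  {"x":0,"y":0,"z":-0.5,"rx":0,"ry":0,"rz":0},
  {"x":0,"y":0,"z":-0.9,"rx":0,"ry":0,"rz":0},
  {"x":-0.3,"y":-0.4,"z":-0.8,"rx":0,"ry":0,"rz":-0.1},
  {"x":-0.5,"y":-0.9,"z":0,"rx":0,"ry":0,"rz":-0.14},
  {"x":-0.7,"y":-0.9,"z":0,"rx":0,"ry":0,"rz":-0.14},
  {"x":-0.7,"y":-0.9,"z":0,"rx":0,"ry":0,"rz":-0.14},
  {"x":0,"y":-0.9,"z":0,"rx":0,"ry":0,"rz":-0.14},
])

```text
time_s: 27.85
eef_pos: [0.505, 0.0477, 0.1]
orientation: [-3.141, 0.001, 0.916]
wrist_force: [-0.3, 0.8, 0.4]
gripper_width: 0.35
grip_force: 0.0
```

```bash
python3 -c "
from h import *
u=np.array([np.cos(np.radians(77.44)),np.sin(np.radians(77.44))])
lever()
go(*(np.array([.4998,-.0022])+u*.125),.083,1.3516)"
```

```text
blob 275.4 194.6 r 19.9 rad 0.1009 lever 0.343
blob 311.5 213.5 r 11.4 rad 0.0822 lever -0.345
t 27.9 pos [0.5028 0.05   0.0998] F [-3.12  2.19 -0.08] tool shift /25mm [ 2.812 -0.911  0.673] rotvec [-0.0031  0.0006 -0.4278]
```

Request:
carry_out([
  {"x":0,"y":0,"z":0,"rx":0,"ry":0,"rz":-0.143},
  {"x":0,"y":0,"z":0,"rx":0,"ry":0,"rz":-0.143},
  {"x":0,"y":0,"z":0,"rx":0,"ry":0,"rz":-0.142},
  {"x":0.7,"y":0.1,"z":0,"rx":0,"ry":0,"rz":0},
  {"x":0.9,"y":0.1,"z":0,"rx":0,"ry":0,"rz":0},
  {"x":0.9,"y":0.05,"z":0.2,"rx":0,"ry":0,"rz":0},
  {"x":0.5,"y":0,"z":0.4,"rx":0,"ry":0,"rz":0},
  {"x":0,"y":0,"z":0,"rx":0,"ry":0,"rz":0},
], jaw=0)

```text
time_s: 28.7
eef_pos: [0.5297, 0.1201, 0.0832]
orientation: [-3.14, 0.001, 1.34]
wrist_force: [1.0, -0.5, 0.7]
gripper_width: 0.004
grip_force: 0.0
```

```bash
python3 -c "
from h import *
lever()
u=np.array([np.cos(np.radians(77.44)),np.sin(np.radians(77.44))])
go(*(np.array([.4998,-.0022])+u*.125),.078,1.3516)"
```

```text
blob 289.5 191.5 r 5.7 rad 0.1053 lever 0.125
t 28.75 pos [0.5296 0.1192 0.0835] F [-0.71 -0.9   0.43] tool shift /25mm [-0.    -0.108  0.222] rotvec [-0.0015  0.0009 -0.0124]
```

Request:
carry_out([
  {"x":0,"y":-0.1,"z":0.1,"rx":0,"ry":0,"rz":-0.01},
  {"x":0,"y":0,"z":0.12,"rx":0,"ry":0,"rz":0},
  {"x":0,"y":0,"z":0,"rx":0,"ry":0,"rz":0},
  {"x":0,"y":0,"z":0,"rx":0,"ry":0,"rz":0},
])

```text
time_s: 29.15
eef_pos: [0.5278, 0.119, 0.0788]
orientation: [3.142, 0.0, 1.347]
wrist_force: [-0.4, -0.0, -0.7]
gripper_width: 0.007
grip_force: 0.0
```

Request:
carry_out([
  {"x":0,"y":0,"z":0.015,"rx":0,"ry":0,"rz":0},
  {"x":0,"y":0,"z":0,"rx":0,"ry":0,"rz":0},
])

```text
time_s: 29.35
eef_pos: [0.5279, 0.1194, 0.0784]
orientation: [3.141, 0.0, 1.348]
wrist_force: [0.1, -0.2, -0.1]
gripper_width: 0.007
grip_force: 0.0
```

Request:
carry_out([
  {"x":0,"y":0,"z":0.015,"rx":0,"ry":0,"rz":0},
  {"x":0,"y":0,"z":0,"rx":0,"ry":0,"rz":0},
])

```text
time_s: 29.55
eef_pos: [0.5278, 0.1195, 0.0779]
orientation: [-3.142, 0.0, 1.348]
wrist_force: [0.6, 0.8, -1.0]
gripper_width: 0.004
grip_force: 0.0
```

Request:
carry_out([
  {"x":0,"y":0,"z":0.01,"rx":0,"ry":0,"rz":0},
  {"x":0,"y":0,"z":0,"rx":0,"ry":0,"rz":0},
])

```text
time_s: 29.75
eef_pos: [0.5278, 0.1195, 0.0776]
orientation: [3.142, 0.0, 1.348]
wrist_force: [0.3, -0.3, 0.6]
gripper_width: 0.002
grip_force: 0.0
```

Request:
carry_out([
  {"x":0,"y":0,"z":0.01,"rx":0,"ry":0,"rz":0},
  {"x":0,"y":0,"z":0,"rx":0,"ry":0,"rz":0},
])

```text
time_s: 29.95
eef_pos: [0.5278, 0.1195, 0.0774]
orientation: [-3.142, 0.0, 1.348]
wrist_force: [-0.4, -0.2, 0.8]
gripper_width: 0.003
grip_force: 0.0
```

Request:
carry_out([
  {"x":0,"y":0,"z":0.006,"rx":0,"ry":0,"rz":0},
  {"x":0,"y":0,"z":0,"rx":0,"ry":0,"rz":0},
])

```text
time_s: 30.15
eef_pos: [0.5278, 0.1195, 0.0773]
orientation: [3.142, 0.0, 1.348]
wrist_force: [-0.8, -0.2, 0.8]
gripper_width: 0.01
grip_force: 0.3
```

Request:
carry_out([
  {"x":0,"y":0,"z":0.006,"rx":0,"ry":0,"rz":0},
  {"x":0,"y":0,"z":0,"rx":0,"ry":0,"rz":0},
])

```text
time_s: 30.35
eef_pos: [0.5278, 0.1195, 0.0773]
orientation: [3.141, 0.0, 1.348]
wrist_force: [-1.4, 0.3, 2.8]
gripper_width: 0.004
grip_force: 1.3
```

Request:
carry_out([
  {"x":0,"y":0,"z":0.008,"rx":0,"ry":0,"rz":0},
  {"x":0,"y":0,"z":0,"rx":0,"ry":0,"rz":0},
])

```text
time_s: 30.55
eef_pos: [0.5278, 0.1195, 0.0773]
orientation: [3.141, 0.0, 1.348]
wrist_force: [-1.6, 0.5, 5.8]
gripper_width: 0.006
grip_force: 2.5
```

Request:
carry_out([
  {"x":0,"y":0,"z":0.01,"rx":0,"ry":0,"rz":0},
  {"x":0,"y":0,"z":0,"rx":0,"ry":0,"rz":0},
])

```text
time_s: 30.75
eef_pos: [0.5278, 0.1195, 0.0773]
orientation: [3.141, -0.0, 1.348]
wrist_force: [-3.2, -0.8, 6.9]
gripper_width: 0.004
grip_force: 3.6
```

The bar no longer moves under the left press: contact and pressed height are both 0.0773. Working through the contact heights, the pad looks about 0.2 mm below level, so I'll raise it slightly before the final presses.

Request:
carry_out([
  {"x":0,"y":0,"z":-0.04,"rx":0,"ry":0,"rz":0},
  {"x":0,"y":0,"z":-0.06,"rx":0,"ry":0,"rz":0},
  {"x":0,"y":0,"z":-0.4,"rx":0,"ry":0,"rz":0},
  {"x":-0.7,"y":0.5,"z":-0.7,"rx":0,"ry":0,"rz":0},
  {"x":-1,"y":0.95,"z":-0.3,"rx":0,"ry":0,"rz":0},
  {"x":-1,"y":0.95,"z":0,"rx":0,"ry":0,"rz":0},
  {"x":-1,"y":0.95,"z":0,"rx":0,"ry":0,"rz":0},
  {"x":-0.8,"y":0.7,"z":0,"rx":0,"ry":0,"rz":0},
])

```text
time_s: 31.55
eef_pos: [0.6028, -0.0144, 0.115]
orientation: [3.14, 0.0, 1.347]
wrist_force: [-0.0, 0.1, -0.3]
gripper_width: 0.004
grip_force: 0.0
```

Request:
carry_out([
  {"x":0,"y":0,"z":0,"rx":0,"ry":0,"rz":0.137},
  {"x":0,"y":0,"z":0,"rx":0,"ry":0,"rz":0.137},
  {"x":0,"y":0,"z":0,"rx":0,"ry":0,"rz":0.137},
  {"x":0,"y":0,"z":0,"rx":0,"ry":0,"rz":0.137},
  {"x":0,"y":0,"z":0,"rx":0,"ry":0,"rz":0.137},
  {"x":0,"y":0,"z":0,"rx":0,"ry":0,"rz":0.137},
  {"x":0,"y":0,"z":0,"rx":0,"ry":0,"rz":0.137},
  {"x":0,"y":0,"z":0,"rx":0,"ry":0,"rz":0.137},
], jaw=0.35)

```text
time_s: 32.35
eef_pos: [0.6018, -0.0126, 0.1147]
orientation: [3.141, -0.0, 0.246]
wrist_force: [-0.1, 0.3, -0.0]
gripper_width: 0.352
grip_force: 0.0
```

```bash
python3 -c "
from h import *
read_camera('scene');read_camera('scene')
go(.6043,-.0121,.044,.25)"
```

```text
t 32.45 pos [ 0.6018 -0.0126  0.1147] F [ 0.1  -0.06  0.33] tool shift /25mm [0.1   0.003 2.828] rotvec [ 0.0003 -0.0004  0.0006]
```

Request:
carry_out([
  {"x":0.1,"y":0,"z":0.5,"rx":0,"ry":0,"rz":0},
  {"x":0,"y":0,"z":0.7,"rx":0,"ry":0,"rz":0},
  {"x":0,"y":0,"z":0.7,"rx":0,"ry":0,"rz":0},
  {"x":0,"y":0,"z":0.6,"rx":0,"ry":0,"rz":0},
  {"x":0,"y":0,"z":0.3,"rx":0,"ry":0,"rz":0},
  {"x":0,"y":0,"z":0,"rx":0,"ry":0,"rz":0},
  {"x":0,"y":0,"z":0,"rx":0,"ry":0,"rz":0},
])

```text
time_s: 33.15
eef_pos: [0.6044, -0.012, 0.0444]
orientation: [3.141, -0.0, 0.253]
wrist_force: [0.2, 0.2, -0.1]
gripper_width: 0.35
grip_force: 0.0
```

```bash
python3 -c "
from h import *
go(.6031,-.0026,.044,.25)"
```

```text
t 33.15 pos [ 0.6044 -0.012   0.0444] F [ 0.17  0.23 -0.05] tool shift /25mm [ 0.045 -0.376  0.014] rotvec [ 0.0002 -0.0003  0.0027]
```

Request:
carry_out([
  {"x":0.02,"y":-0.2,"z":0,"rx":0,"ry":0,"rz":0},
  {"x":0.02,"y":-0.18,"z":0,"rx":0,"ry":0,"rz":0},
  {"x":0,"y":0,"z":0,"rx":0,"ry":0,"rz":0},
  {"x":0,"y":0,"z":0,"rx":0,"ry":0,"rz":0},
])

```text
time_s: 33.55
eef_pos: [0.6031, -0.0024, 0.0448]
orientation: [3.141, -0.001, 0.252]
wrist_force: [1.3, -1.8, 0.5]
gripper_width: 0.35
grip_force: 0.9
```

Request:
carry_out([
  {"x":0,"y":0.2,"z":0,"rx":0,"ry":0,"rz":0},
  {"x":0,"y":0,"z":-0.5,"rx":0,"ry":0,"rz":0},
  {"x":0,"y":0,"z":-0.9,"rx":0,"ry":0,"rz":0},
  {"x":-0.3,"y":-0.4,"z":-0.8,"rx":0,"ry":0,"rz":-0.1},
  {"x":-0.5,"y":-0.9,"z":0,"rx":0,"ry":0,"rz":-0.14},
  {"x":-0.7,"y":-0.9,"z":0,"rx":0,"ry":0,"rz":-0.14},
  {"x":-0.7,"y":-0.9,"z":0,"rx":0,"ry":0,"rz":-0.14},
  {"x":0,"y":-0.9,"z":0,"rx":0,"ry":0,"rz":-0.14},
])

```text
time_s: 34.35
eef_pos: [0.5033, 0.0528, 0.0998]
orientation: [-3.14, 0.001, 0.917]
wrist_force: [-0.3, -0.1, -0.5]
gripper_width: 0.346
grip_force: 0.0
```

Request:
carry_out([
  {"x":0,"y":0,"z":0,"rx":0,"ry":0,"rz":-0.143},
  {"x":0,"y":0,"z":0,"rx":0,"ry":0,"rz":-0.143},
  {"x":0,"y":0,"z":0,"rx":0,"ry":0,"rz":-0.15},
  {"x":0.7,"y":0.1,"z":0,"rx":0,"ry":0,"rz":0},
  {"x":0.9,"y":0.05,"z":0,"rx":0,"ry":0,"rz":0},
  {"x":0.9,"y":0,"z":0.2,"rx":0,"ry":0,"rz":0},
  {"x":0.3,"y":0,"z":0.3,"rx":0,"ry":0,"rz":0},
  {"x":0,"y":0,"z":0,"rx":0,"ry":0,"rz":0},
], jaw=0)

```text
time_s: 35.15
eef_pos: [0.5238, 0.1208, 0.0859]
orientation: [-3.14, 0.001, 1.349]
wrist_force: [-0.6, 0.8, -0.4]
gripper_width: 0.009
grip_force: 0.0
```

```bash
python3 -c "
from h import *
lever();lever()
u=np.array([np.cos(np.radians(77.44)),np.sin(np.radians(77.44))])
go(*(np.array([.4998,-.0022])+u*.125),.078,1.3516)"
```

```text
blob 286.0 191.5 r 5.6 rad 0.105 lever 0.178
blob 286.0 191.5 r 5.6 rad 0.105 lever 0.178
t 35.25 pos [0.5242 0.1196 0.0865] F [ 0.34 -0.03  0.5 ] tool shift /25mm [0.031 0.109 0.341] rotvec [-0.0011  0.0007 -0.0037]
```

Request:
carry_out([
  {"x":0.03,"y":0.11,"z":0.14,"rx":0,"ry":0,"rz":0},
  {"x":0,"y":0,"z":0.15,"rx":0,"ry":0,"rz":0},
  {"x":0,"y":0,"z":0.03,"rx":0,"ry":0,"rz":0},
  {"x":0,"y":0,"z":0,"rx":0,"ry":0,"rz":0},
  {"x":0,"y":0,"z":0,"rx":0,"ry":0,"rz":0},
])

```text
time_s: 35.75
eef_pos: [0.5275, 0.1202, 0.0787]
orientation: [-3.142, 0.0, 1.348]
wrist_force: [-0.4, 1.1, -0.1]
gripper_width: 0.001
grip_force: 0.0
```

Request:
carry_out([
  {"x":0,"y":0,"z":0.01,"rx":0,"ry":0,"rz":0},
  {"x":0,"y":0,"z":0,"rx":0,"ry":0,"rz":0},
])

```text
time_s: 35.95
eef_pos: [0.5276, 0.1204, 0.0785]
orientation: [3.141, 0.0, 1.348]
wrist_force: [-0.3, -0.4, -0.5]
gripper_width: 0.007
grip_force: 0.0
```

Request:
carry_out([
  {"x":0,"y":0,"z":0.01,"rx":0,"ry":0,"rz":0},
  {"x":0,"y":0,"z":0,"rx":0,"ry":0,"rz":0},
])

```text
time_s: 36.15
eef_pos: [0.5275, 0.1204, 0.0782]
orientation: [3.142, 0.0, 1.348]
wrist_force: [-1.1, -0.1, 0.2]
gripper_width: 0.004
grip_force: 0.0
```

Request:
carry_out([
  {"x":0,"y":0,"z":0.008,"rx":0,"ry":0,"rz":0},
  {"x":0,"y":0,"z":0,"rx":0,"ry":0,"rz":0},
])

```text
time_s: 36.35
eef_pos: [0.5275, 0.1203, 0.078]
orientation: [3.142, 0.0, 1.348]
wrist_force: [0.2, 0.6, -0.6]
gripper_width: 0.003
grip_force: 0.0
```

Request:
carry_out([
  {"x":0,"y":0,"z":0.012,"rx":0,"ry":0,"rz":0},
  {"x":0,"y":0,"z":0,"rx":0,"ry":0,"rz":0},
])

```text
time_s: 36.55
eef_pos: [0.5275, 0.1204, 0.0776]
orientation: [-3.142, 0.0, 1.348]
wrist_force: [0.5, -0.1, -0.1]
gripper_width: 0.008
grip_force: 0.0
```

Request:
carry_out([
  {"x":0,"y":0,"z":0.008,"rx":0,"ry":0,"rz":0},
  {"x":0,"y":0,"z":0,"rx":0,"ry":0,"rz":0},
])

```text
time_s: 36.75
eef_pos: [0.5275, 0.1203, 0.0774]
orientation: [3.142, 0.0, 1.348]
wrist_force: [0.3, -0.1, -0.2]
gripper_width: 0.007
grip_force: 0.0
```

Request:
carry_out([
  {"x":0,"y":0,"z":0.008,"rx":0,"ry":0,"rz":0},
  {"x":0,"y":0,"z":0,"rx":0,"ry":0,"rz":0},
])

```text
time_s: 36.95
eef_pos: [0.5275, 0.1203, 0.0773]
orientation: [3.142, 0.0, 1.348]
wrist_force: [0.4, -0.4, 0.6]
gripper_width: 0.002
grip_force: 0.3
```

Request:
carry_out([
  {"x":0,"y":0,"z":0.008,"rx":0,"ry":0,"rz":0},
  {"x":0,"y":0,"z":0,"rx":0,"ry":0,"rz":0},
])

```text
time_s: 37.15
eef_pos: [0.5275, 0.1203, 0.0773]
orientation: [3.141, 0.0, 1.348]
wrist_force: [-1.3, -0.3, 3.0]
gripper_width: 0.006
grip_force: 1.6
```

Request:
carry_out([
  {"x":0,"y":0,"z":0.01,"rx":0,"ry":0,"rz":0},
  {"x":0,"y":0,"z":0,"rx":0,"ry":0,"rz":0},
])

```text
time_s: 37.35
eef_pos: [0.5276, 0.1204, 0.0773]
orientation: [3.141, -0.0, 1.348]
wrist_force: [-1.3, -0.2, 4.7]
gripper_width: 0.007
grip_force: 2.8
```

Request:
carry_out([
  {"x":0,"y":0,"z":0.012,"rx":0,"ry":0,"rz":0},
  {"x":0,"y":0,"z":0,"rx":0,"ry":0,"rz":0},
  {"x":0,"y":0,"z":0,"rx":0,"ry":0,"rz":0},
])

```text
time_s: 37.65
eef_pos: [0.5276, 0.1204, 0.0772]
orientation: [3.141, -0.0, 1.348]
wrist_force: [-2.1, -0.5, 7.7]
gripper_width: 0.004
grip_force: 4.0
```

Request:
carry_out([
  {"x":0,"y":0,"z":-0.04,"rx":0,"ry":0,"rz":0},
  {"x":0,"y":0,"z":-0.06,"rx":0,"ry":0,"rz":0},
  {"x":0,"y":0,"z":-0.2,"rx":0,"ry":0,"rz":0},
  {"x":-0.4,"y":0,"z":-0.4,"rx":0,"ry":0,"rz":0},
  {"x":-0.9,"y":0,"z":0,"rx":0,"ry":0,"rz":0},
  {"x":-1,"y":0,"z":0,"rx":0,"ry":0,"rz":0},
  {"x":-1,"y":0,"z":0,"rx":0,"ry":0,"rz":0},
  {"x":-1,"y":0,"z":0,"rx":0,"ry":0,"rz":0},
])

```text
time_s: 38.45
eef_pos: [0.5035, 0.014, 0.0948]
orientation: [3.141, 0.0, 1.348]
wrist_force: [-0.3, -0.7, -1.1]
gripper_width: 0.006
grip_force: 0.0
```

Request:
carry_out([
  {"x":-1,"y":0,"z":0,"rx":0,"ry":0,"rz":0},
  {"x":-1,"y":0,"z":0,"rx":0,"ry":0,"rz":0},
  {"x":-1,"y":0,"z":0,"rx":0,"ry":0,"rz":0},
  {"x":-1,"y":0,"z":0,"rx":0,"ry":0,"rz":0},
  {"x":-0.9,"y":0,"z":0.2,"rx":0,"ry":0,"rz":0},
  {"x":-0.8,"y":0,"z":0.2,"rx":0,"ry":0,"rz":0},
  {"x":0,"y":0,"z":0,"rx":0,"ry":0,"rz":0},
  {"x":0,"y":0,"z":0,"rx":0,"ry":0,"rz":0},
])

```text
time_s: 39.25
eef_pos: [0.4721, -0.1238, 0.0845]
orientation: [3.141, -0.0, 1.346]
wrist_force: [-0.4, 0.0, 0.4]
gripper_width: 0.005
grip_force: 0.0
```

```bash
python3 -c "
from h import *
u=np.array([np.cos(np.radians(77.44)),np.sin(np.radians(77.44))])
lever()
go(*(np.array([.4998,-.0022])-u*.125),.078,1.3516)"
```

```text
blob 286.1 191.3 r 5.6 rad 0.1053 lever 0.177
t 39.3 pos [ 0.4723 -0.1233  0.0845] F [ 0.75  0.05 -0.18] tool shift /25mm [-0.031  0.021  0.261] rotvec [ 0.0005 -0.     -0.0043]
```

Request:
carry_out([
  {"x":-0.02,"y":0.02,"z":0.14,"rx":0,"ry":0,"rz":0},
  {"x":0,"y":0,"z":0.1,"rx":0,"ry":0,"rz":0},
  {"x":0,"y":0,"z":0,"rx":0,"ry":0,"rz":0},
  {"x":0,"y":0,"z":0,"rx":0,"ry":0,"rz":0},
  {"x":0,"y":0,"z":0,"rx":0,"ry":0,"rz":0},
])

```text
time_s: 39.8
eef_pos: [0.4727, -0.1239, 0.0781]
orientation: [3.142, 0.0, 1.348]
wrist_force: [-0.6, 0.8, 0.0]
gripper_width: 0.001
grip_force: 0.0
```

Request:
carry_out([
  {"x":0,"y":0,"z":0.012,"rx":0,"ry":0,"rz":0},
  {"x":0,"y":0,"z":0,"rx":0,"ry":0,"rz":0},
])

```text
time_s: 40.0
eef_pos: [0.4726, -0.124, 0.0778]
orientation: [3.141, 0.0, 1.348]
wrist_force: [0.1, 1.0, 0.1]
gripper_width: 0.004
grip_force: 0.0
```

Request:
carry_out([
  {"x":0,"y":0,"z":0.01,"rx":0,"ry":0,"rz":0},
  {"x":0,"y":0,"z":0,"rx":0,"ry":0,"rz":0},
])

```text
time_s: 40.2
eef_pos: [0.4726, -0.1241, 0.0775]
orientation: [-3.142, 0.0, 1.348]
wrist_force: [-0.7, -1.0, -0.1]
gripper_width: 0.001
grip_force: 0.0
```

Request:
carry_out([
  {"x":0,"y":0,"z":0.008,"rx":0,"ry":0,"rz":0},
  {"x":0,"y":0,"z":0,"rx":0,"ry":0,"rz":0},
])

```text
time_s: 40.4
eef_pos: [0.4726, -0.1241, 0.0773]
orientation: [3.142, 0.0, 1.348]
wrist_force: [0.4, 1.1, 0.1]
gripper_width: 0.006
grip_force: 0.1
```

Request:
carry_out([
  {"x":0,"y":0,"z":0.01,"rx":0,"ry":0,"rz":0},
  {"x":0,"y":0,"z":0,"rx":0,"ry":0,"rz":0},
])

```text
time_s: 40.6
eef_pos: [0.4727, -0.1241, 0.0773]
orientation: [3.141, 0.0, 1.348]
wrist_force: [-1.7, -0.3, 4.0]
gripper_width: 0.004
grip_force: 2.0
```

Request:
carry_out([
  {"x":0,"y":0,"z":0.01,"rx":0,"ry":0,"rz":0},
  {"x":0,"y":0,"z":0,"rx":0,"ry":0,"rz":0},
])

```text
time_s: 40.8
eef_pos: [0.4727, -0.1241, 0.0773]
orientation: [3.141, 0.0, 1.348]
wrist_force: [-2.5, 0.2, 6.3]
gripper_width: 0.004
grip_force: 3.4
```

Request:
carry_out([
  {"x":0,"y":0,"z":0.012,"rx":0,"ry":0,"rz":0},
  {"x":0,"y":0,"z":0,"rx":0,"ry":0,"rz":0},
  {"x":0,"y":0,"z":0,"rx":0,"ry":0,"rz":0},
])

```text
time_s: 41.1
eef_pos: [0.4726, -0.1241, 0.0772]
orientation: [3.141, 0.0, 1.348]
wrist_force: [-2.7, 1.0, 10.2]
gripper_width: 0.003
grip_force: 4.7
```

Neither end moves now (0.0773 throughout). I'll retract, check and hand in.

Request:
carry_out([
  {"x":0,"y":0,"z":-0.04,"rx":0,"ry":0,"rz":0},
  {"x":0,"y":0,"z":-0.06,"rx":0,"ry":0,"rz":0},
  {"x":0,"y":0,"z":-0.4,"rx":0,"ry":0,"rz":0},
  {"x":0,"y":0,"z":-0.9,"rx":0,"ry":0,"rz":0},
  {"x":-0.6,"y":0,"z":-0.9,"rx":0,"ry":0,"rz":0},
  {"x":-0.9,"y":0,"z":-0.9,"rx":0,"ry":0,"rz":0},
  {"x":-0.9,"y":0,"z":-0.5,"rx":0,"ry":0,"rz":0},
  {"x":-0.4,"y":0,"z":0,"rx":0,"ry":0,"rz":0},
])

```text
time_s: 41.9
eef_pos: [0.4579, -0.1943, 0.1712]
orientation: [3.137, 0.002, 1.347]
wrist_force: [-0.0, 0.4, -0.1]
gripper_width: 0.001
grip_force: 0.0
```

Request:
carry_out([
  {"x":0,"y":0,"z":0,"rx":0,"ry":0,"rz":0},
  {"x":0,"y":0,"z":0,"rx":0,"ry":0,"rz":0},
  {"x":0,"y":0,"z":0,"rx":0,"ry":0,"rz":0},
])

```text
time_s: 42.2
eef_pos: [0.4568, -0.1912, 0.1681]
orientation: [-3.14, -0.001, 1.348]
wrist_force: [0.6, 0.3, -0.3]
gripper_width: 0.002
grip_force: 0.0
```

```bash
python3 -c "
from h import *
lever()
im,d=read_camera('scene'); cv2.imwrite('pics/s6.png',cv2.resize(im[110:330,130:400],None,fx=2.5,fy=2.5))"
```

```text
blob 286.2 191.4 r 5.8 rad 0.1052 lever 0.174
```

View pics/s6.png

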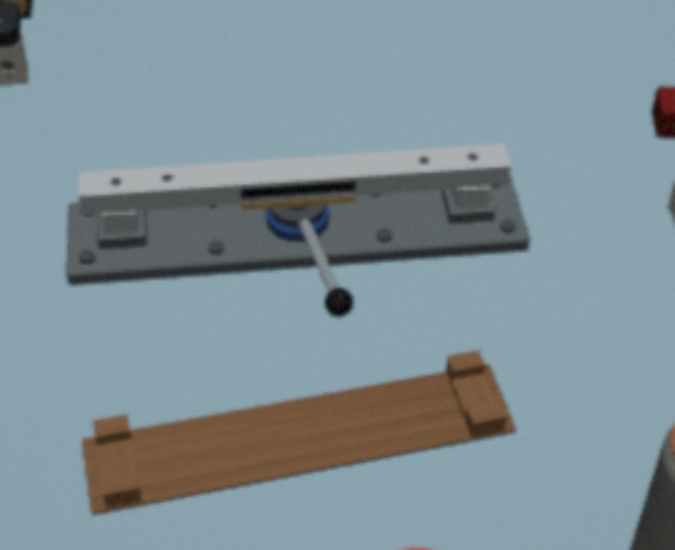

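The straightedge lies centrally on both rests and the pad. The lever is swung to about 0.17 rad (ball at 338,301) and the arm is clear.

```bash
python3 -c "
from rig import ticket
print(ticket.hand_in())"
```

```text
the job is handed in; nothing more can be done
None
```

The job is handed in at about 42 s: the straightedge lies along the fixture, rocked at both ends at first, and does not move at either end since I lowered the support about 2.6 mm (to within about 0.1 mm of level by my estimate); I briefly took it about 0.2 mm too low and raised it again before the final presses, and the hardest press was about 13 N, above your 6–10 N but under 20 N.

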